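# Clear down the batten-cutting board

## Robot

A 6-joint arm with a two-finger parallel gripper is mounted at the origin on the work surface. World frame = base frame: x ahead of the robot, y to its left, z up, the work surface at z = 0. Lengths are in mm, angles in rad, forces in N, time in s.
With the tool pointing down it reaches from about 350 to 975 mm from the base axis. Payload 7.1 kg.
Tool frame: the origin (TCP) lies on the mounting face of the last link; the fingertips stand 182 mm ahead of it and the grasp point (between the pads) lies 163 mm ahead of it; z points along the fingers, y is the line along which they close (so a half turn about z gives the same grasp; the last joint's range is limited). The gripper opens to 88 mm and grips with 3 to 60 N. Pads are 20 mm wide; open, the fingers measure 115 mm over their backs; the gripper's body (75 mm by 178 mm) begins 61 mm behind the grasp point.
Start: joints at [1.217, 0.423, 1.63, -0, 1.089, -0.019], TCP at [205.331, 590.293, 404.675] pointing down, gripper open.
Joint ranges: [-3, 3], [-0.9, 2.11], [0.09, 2.58], [-1.31, 4.45], [0.11, 2.69], [-2.54, 2.54]. Speed limits (rad/s): [2.39, 2.39, 3.01, 3.14, 3.14, 3.14].

## Interface

Orientations are given as a unit quaternion [x, y, z, w].
In Python, from plant import manip gives the robot as it stands.
- The arm moves only by the tool servo_tool, never from a script. Its argument "increments" is text: rows parted by semicolons, each of 7 numbers parted by spaces: the shift along the tool's x, y, z in cm, then the turn, a rotation vector about the tool's x, y, z in degrees, then the finger opening in cm, from 0 to 8.78. A call has 1 to 20 rows; each row shifts and turns the commanded pose from where the row before left it, along the tool's axes as they then stand; what a row does not reach is not made up. A row lasts 1/12 s, in which the tool goes at most 41.7 mm and 7.16 degrees, less where a joint would pass 70% of its speed; a pose out of reach is approached as far as the arm can. A call with a gripper value outside its range is refused whole. The fingers move at their own pace and stop on an object; "squeeze" is the grip in N (left out, the last holds). Time passes only in rows, so rows that do not move let the fingers close. It gives the time, the measured TCP pose, the force, the opening and the grip force at its end, in the units of the state.
- manip.get_state(): the state, without advancing time (a new reading comes with each control period).
- manip.snapshot(name): name is "scene" or "top"; returns the picture (400x640x3 uint8, blue, green, red); there is no depth.
- manip.camera_params(name): a dict with "fx", "fy", "cx", "cy" (pixels), "distortion" ([k1, k2, p1, p2, k3] as OpenCV has them; the pictures are not rectified), "rvec" (rotation vector, rad) and "tvec" (3), from world to camera coordinates, as OpenCV has them. Camera axes: x right, y down, z forward; pixel columns grow to the right and rows downward; lengths in mm; the calibration is good to about 2 mm. A picture is of the moment at which its call begins. camera_params takes no time and is no camera call.
- manip.close_job(): hands the job in; it is judged then, once.
Trained networks look in the newest picture that a camera, given by its name, has taken for a name from the list of things; names that differ only in an ending like _2 or _b are one class to them, and where a whole thing is asked for, a point or a joint stands for the part that bears it (a point fixed in the world has none). Each returns a list of dicts, best first, with "score" (0 to 1); they miss things now and then, are a little off and sometimes report something else, mostly with a low value. They report only what shows in the picture. A call takes as long as a camera call. They do not tell look-alikes from the thing itself.
- manip.recognise(query, camera): "extent" ([centre column, centre row, width, height] in pixels, round what is visible of it).
The state is a dict: "clock": time; "joint_positions": joint angles; "joint_velocities": joint speeds; "joint_torque": joint torques, N m; "position": TCP position; "tool_rot": TCP orientation; "contact_force": force on the tool from outside, world axes, zero at the start; "torque": the same for the moment, N m; "finger_gap": opening from 0.0 (shut) to 1.0 (fully open); "grasp_force": force on a finger pad.
Only numpy, scipy, OpenCV 4.12 (cv2) and the standard library are available. Lean on these libraries where they do the work, as an engineer would, in place of code of your own. Each camera call takes 0.05 s, during which the arm holds its last target. There are 200 camera calls.

## Task

Clear down the cutting board: first lift the divider bars straight up out of their roller catches and park each in a free slot of the wooden tool block, then take the dark-handled scraper from the block and sweep every offcut off the mat into the blue chip tray, and finally slide the scraper back into a slot of the block, so that bars and scraper all stand upright and fully home with their grips down on the block. Keep the fingers off the offcuts, and leave the other tool in the block and the things on the bench where they are.

Things in the scene. Friction and masses are not known exactly. Their poses are not given: they have to be found in the camera images.
- board: (all sizes in mm) cutting board, fixed: green mat, top 24 above the bench. Origin at bench level; x across the board (away from the robot at yaw 0), y along it. Mat spans x -80 to 80, y -115 to 172. Aluminium fences 12 above the mat close it at both sides (20 wide) and at y = 172; the end y = -115 is open
- open_edge (a point): (mm) middle of the mat's open edge, on the mat: (0, -115, 24) in the board's frame, axes as the board's. Offcuts go over this edge into the tray. Dark steel posts with sprung rollers (the catches), 23 deep in y, stand 40 above the mat on both side fences at y = -105, -28 and 49 of the board, x beyond 80 either side. With the bars off, the mat between the fences is clear
- tray: (mm) blue sheet-steel chip tray standing on the bench against the open end of the board, fixed to it; origin at bench level in its centre, axes as the board's, at (0, -183) mm in the board's frame. 190 (x) by 134 (y) outside, walls and floor 3 thick; its wall on the board side is 17 high (7 below the mat), the other three 48 high
- bar0: (mm) divider bar 0 (None when absent: two or three are there): aluminium bar on edge across the board at board y = -105, standing on the mat, ends clipped in the posts. Origin mid lower edge, x along it, z up. 176 long, 4 thick, 48 high; on top a blue grip 72 long, 20 thick, 48 to 78 above the lower edge. 0.13 to 0.25 kg. Pull up: 10 to 18 N frees it within 10 mm, 45 clears the posts
- bar1: (mm) divider bar 1 (None when absent: two or three are there): aluminium bar on edge across the board at board y = -28, standing on the mat, ends clipped in the posts. Origin mid lower edge, x along it, z up. 176 long, 4 thick, 48 high; on top a blue grip 72 long, 20 thick, 48 to 78 above the lower edge. 0.13 to 0.25 kg. Pull up: 10 to 18 N frees it within 10 mm, 45 clears the posts
- bar2: (mm) divider bar 2 (None when absent: two or three are there): aluminium bar on edge across the board at board y = 49, standing on the mat, ends clipped in the posts. Origin mid lower edge, x along it, z up. 176 long, 4 thick, 48 high; on top a blue grip 72 long, 20 thick, 48 to 78 above the lower edge. 0.13 to 0.25 kg. Pull up: 10 to 18 N frees it within 10 mm, 45 clears the posts
- slot0 (a point): (mm) slot 0 of the fixed wooden tool block: middle of its mouth, on the block's top face, 62 above the bench; x along the slot, y across, z up. Five equal slots side by side, 52 apart, slot 0 at the -y end, slot 2 in the middle of the block (214 by 256). Each is 190 long, 8 wide, 52 deep, open at the top only, its mouth bevelled to 13 wide
- slot1 (a point): (mm) slot 1 of the fixed wooden tool block: middle of its mouth, on the block's top face, 62 above the bench; x along the slot, y across, z up. Five equal slots side by side, 52 apart, slot 0 at the -y end, slot 2 in the middle of the block (214 by 256). Each is 190 long, 8 wide, 52 deep, open at the top only, its mouth bevelled to 13 wide
- slot2 (a point): (mm) slot 2 of the fixed wooden tool block: middle of its mouth, on the block's top face, 62 above the bench; x along the slot, y across, z up. Five equal slots side by side, 52 apart, slot 0 at the -y end, slot 2 in the middle of the block (214 by 256). Each is 190 long, 8 wide, 52 deep, open at the top only, its mouth bevelled to 13 wide
- slot3 (a point): (mm) slot 3 of the fixed wooden tool block: middle of its mouth, on the block's top face, 62 above the bench; x along the slot, y across, z up. Five equal slots side by side, 52 apart, slot 0 at the -y end, slot 2 in the middle of the block (214 by 256). Each is 190 long, 8 wide, 52 deep, open at the top only, its mouth bevelled to 13 wide
- slot4 (a point): (mm) slot 4 of the fixed wooden tool block: middle of its mouth, on the block's top face, 62 above the bench; x along the slot, y across, z up. Five equal slots side by side, 52 apart, slot 0 at the -y end, slot 2 in the middle of the block (214 by 256). Each is 190 long, 8 wide, 52 deep, open at the top only, its mouth bevelled to 13 wide
- scraper: (mm) bench scraper, starts upright and seated in a slot: steel blade 100 wide (x), 4 thick (y), 48 high, dark wooden handle on top 112 long, 24 thick, 48 to 82 above the blade's edge. Origin in the middle of the blade's lower edge, z up. 0.17 to 0.3 kg. Seated, the handle (or a bar's grip) rests on the block and the origin is 48 below the slot's mouth
- spreader: (mm) yellow plastic glue spreader, in another slot (None when absent: either it or the filling blade is there): blade 80 wide, handle 36 long, 20 thick, 88 high overall; origin as the scraper's. Leave it in its slot
- palette: (mm) steel filling blade with a black handle, in another slot (None when absent: either it or the spreader is there): blade 130 wide, handle 50 long, 20 thick, 80 high overall; origin as the scraper's. Leave it in its slot. Each tool has a slot of its own; three slots are empty at the start
- offcut0: batten offcut, 30x18x12 bare aluminium (mm), 14 g, origin in its middle; lies flat on the mat at any yaw (None when absent: three to six offcuts are there)
- offcut1: batten offcut, 26x20x12 orange (mm), 14 g, origin in its middle; lies flat on the mat at any yaw (None when absent: three to six offcuts are there)
- offcut2: batten offcut, 22x18x14 white (mm), 14 g, origin in its middle; lies flat on the mat at any yaw (None when absent: three to six offcuts are there)
- offcut3: batten offcut, 28x16x12 orange (mm), 14 g, origin in its middle; lies flat on the mat at any yaw (None when absent: three to six offcuts are there)
- offcut4: batten offcut, 24x20x12 bare aluminium (mm), 14 g, origin in its middle; lies flat on the mat at any yaw (None when absent: three to six offcuts are there)
- offcut5: batten offcut, 30x16x14 white (mm), 14 g, origin in its middle; lies flat on the mat at any yaw (None when absent: three to six offcuts are there)
- glue: bystander (mm): green glue bottle, 44 across, 130 high; origin under its middle
- pill_jar: bystander (mm): brown jar with cap, 48 across, 75 high; origin under its middle
- tape: bystander (mm): roll of white tape, 90 across, 24 high; origin under its middle
- driver: bystander (mm): red screwdriver, 170 long, lying on the bench; origin under its middle
There are look-alikes about, which are no part of the job. What is shaped like the scraper but orange is not meant.

How it is judged (in metres and radians):
On the way, in this order (a step that is already met when the one before it is completed fails the run):
1. every divider bar is off the board and stands fully home in a slot of the block (((x of bar0 in the frame of slot0 between -0.06 and 0.06 m and y of bar0 in the frame of slot0 between -0.005 and 0.005 m and z of bar0 in the frame of slot0 below -0.044 m and angle between the x axis of bar0 and the x axis of slot0, either way round below 0.06 rad and angle between bar0's own z axis and vertical below 0.1 rad) or (x of bar0 in the frame of slot1 between -0.06 and 0.06 m and y of bar0 in the frame of slot1 between -0.005 and 0.005 m and z of bar0 in the frame of slot1 below -0.044 m and angle between the x axis of bar0 and the x axis of slot1, either way round below 0.06 rad and angle between bar0's own z axis and vertical below 0.1 rad) or (x of bar0 in the frame of slot2 between -0.06 and 0.06 m and y of bar0 in the frame of slot2 between -0.005 and 0.005 m and z of bar0 in the frame of slot2 below -0.044 m and angle between the x axis of bar0 and the x axis of slot2, either way round below 0.06 rad and angle between bar0's own z axis and vertical below 0.1 rad) or (x of bar0 in the frame of slot3 between -0.06 and 0.06 m and y of bar0 in the frame of slot3 between -0.005 and 0.005 m and z of bar0 in the frame of slot3 below -0.044 m and angle between the x axis of bar0 and the x axis of slot3, either way round below 0.06 rad and angle between bar0's own z axis and vertical below 0.1 rad) or (x of bar0 in the frame of slot4 between -0.06 and 0.06 m and y of bar0 in the frame of slot4 between -0.005 and 0.005 m and z of bar0 in the frame of slot4 below -0.044 m and angle between the x axis of bar0 and the x axis of slot4, either way round below 0.06 rad and angle between bar0's own z axis and vertical below 0.1 rad)) and ((x of bar1 in the frame of slot0 between -0.06 and 0.06 m and y of bar1 in the frame of slot0 between -0.005 and 0.005 m and z of bar1 in the frame of slot0 below -0.044 m and angle between the x axis of bar1 and the x axis of slot0, either way round below 0.06 rad and angle between bar1's own z axis and vertical below 0.1 rad) or (x of bar1 in the frame of slot1 between -0.06 and 0.06 m and y of bar1 in the frame of slot1 between -0.005 and 0.005 m and z of bar1 in the frame of slot1 below -0.044 m and angle between the x axis of bar1 and the x axis of slot1, either way round below 0.06 rad and angle between bar1's own z axis and vertical below 0.1 rad) or (x of bar1 in the frame of slot2 between -0.06 and 0.06 m and y of bar1 in the frame of slot2 between -0.005 and 0.005 m and z of bar1 in the frame of slot2 below -0.044 m and angle between the x axis of bar1 and the x axis of slot2, either way round below 0.06 rad and angle between bar1's own z axis and vertical below 0.1 rad) or (x of bar1 in the frame of slot3 between -0.06 and 0.06 m and y of bar1 in the frame of slot3 between -0.005 and 0.005 m and z of bar1 in the frame of slot3 below -0.044 m and angle between the x axis of bar1 and the x axis of slot3, either way round below 0.06 rad and angle between bar1's own z axis and vertical below 0.1 rad) or (x of bar1 in the frame of slot4 between -0.06 and 0.06 m and y of bar1 in the frame of slot4 between -0.005 and 0.005 m and z of bar1 in the frame of slot4 below -0.044 m and angle between the x axis of bar1 and the x axis of slot4, either way round below 0.06 rad and angle between bar1's own z axis and vertical below 0.1 rad)) and ((x of bar2 in the frame of slot0 between -0.06 and 0.06 m and y of bar2 in the frame of slot0 between -0.005 and 0.005 m and z of bar2 in the frame of slot0 below -0.044 m and angle between the x axis of bar2 and the x axis of slot0, either way round below 0.06 rad and angle between bar2's own z axis and vertical below 0.1 rad) or (x of bar2 in the frame of slot1 between -0.06 and 0.06 m and y of bar2 in the frame of slot1 between -0.005 and 0.005 m and z of bar2 in the frame of slot1 below -0.044 m and angle between the x axis of bar2 and the x axis of slot1, either way round below 0.06 rad and angle between bar2's own z axis and vertical below 0.1 rad) or (x of bar2 in the frame of slot2 between -0.06 and 0.06 m and y of bar2 in the frame of slot2 between -0.005 and 0.005 m and z of bar2 in the frame of slot2 below -0.044 m and angle between the x axis of bar2 and the x axis of slot2, either way round below 0.06 rad and angle between bar2's own z axis and vertical below 0.1 rad) or (x of bar2 in the frame of slot3 between -0.06 and 0.06 m and y of bar2 in the frame of slot3 between -0.005 and 0.005 m and z of bar2 in the frame of slot3 below -0.044 m and angle between the x axis of bar2 and the x axis of slot3, either way round below 0.06 rad and angle between bar2's own z axis and vertical below 0.1 rad) or (x of bar2 in the frame of slot4 between -0.06 and 0.06 m and y of bar2 in the frame of slot4 between -0.005 and 0.005 m and z of bar2 in the frame of slot4 below -0.044 m and angle between the x axis of bar2 and the x axis of slot4, either way round below 0.06 rad and angle between bar2's own z axis and vertical below 0.1 rad))), for 0.2 s.
2. the scraper is drawn clear of the block (height (world z) of scraper above 0.064 m), for 0.1 s.
3. every offcut lies in the chip tray (x of offcut0 in the frame of tray between -0.092 and 0.092 m and y of offcut0 in the frame of tray between -0.064 and 0.062 m and z of each of offcut0, offcut1, offcut2, offcut3, offcut4, offcut5 in the frame of tray below 0.04 m and x of offcut1 in the frame of tray between -0.092 and 0.092 m and y of offcut1 in the frame of tray between -0.064 and 0.062 m and x of offcut2 in the frame of tray between -0.092 and 0.092 m and y of offcut2 in the frame of tray between -0.064 and 0.062 m and x of offcut3 in the frame of tray between -0.092 and 0.092 m and y of offcut3 in the frame of tray between -0.064 and 0.062 m and x of offcut4 in the frame of tray between -0.092 and 0.092 m and y of offcut4 in the frame of tray between -0.064 and 0.062 m and x of offcut5 in the frame of tray between -0.092 and 0.092 m and y of offcut5 in the frame of tray between -0.064 and 0.062 m), for 0.2 s.
At the end, for the whole second after the job is handed in: Every bar and the scraper at rest in slots, fully home (lower edge at least 44 mm below the slot's mouth), within 5 mm of the slot's middle line, 0.06 rad in line with it, 0.1 rad upright; every offcut's middle inside the tray, under 40 mm above the bench (all of step 1 and all of step 3 and ((x of scraper in the frame of slot0 between -0.06 and 0.06 m and y of scraper in the frame of slot0 between -0.005 and 0.005 m and z of scraper in the frame of slot0 below -0.044 m and angle between the x axis of scraper and the x axis of slot0, either way round below 0.06 rad and angle between scraper's own z axis and vertical below 0.1 rad) or (x of scraper in the frame of slot1 between -0.06 and 0.06 m and y of scraper in the frame of slot1 between -0.005 and 0.005 m and z of scraper in the frame of slot1 below -0.044 m and angle between the x axis of scraper and the x axis of slot1, either way round below 0.06 rad and angle between scraper's own z axis and vertical below 0.1 rad) or (x of scraper in the frame of slot2 between -0.06 and 0.06 m and y of scraper in the frame of slot2 between -0.005 and 0.005 m and z of scraper in the frame of slot2 below -0.044 m and angle between the x axis of scraper and the x axis of slot2, either way round below 0.06 rad and angle between scraper's own z axis and vertical below 0.1 rad) or (x of scraper in the frame of slot3 between -0.06 and 0.06 m and y of scraper in the frame of slot3 between -0.005 and 0.005 m and z of scraper in the frame of slot3 below -0.044 m and angle between the x axis of scraper and the x axis of slot3, either way round below 0.06 rad and angle between scraper's own z axis and vertical below 0.1 rad) or (x of scraper in the frame of slot4 between -0.06 and 0.06 m and y of scraper in the frame of slot4 between -0.005 and 0.005 m and z of scraper in the frame of slot4 below -0.044 m and angle between the x axis of scraper and the x axis of slot4, either way round below 0.06 rad and angle between scraper's own z axis and vertical below 0.1 rad)) and linear speed of each of bar0, bar1, bar2, scraper below 0.02 m/s); the robot touches nothing.
It fails at once if the fingers touch an offcut (contact force between the fingers and offcut0 above 1 N or contact force between the fingers and offcut1 above 1 N or contact force between the fingers and offcut2 above 1 N or contact force between the fingers and offcut3 above 1 N or contact force between the fingers and offcut4 above 1 N or contact force between the fingers and offcut5 above 1 N).
It fails at once if another tool in the block is pushed or pulled out of place (by more than 20 mm) (distance of any of spreader, palette from where it was at the start of the episode above 0.02 m).
It fails at once if a bystander on the bench is moved by more than 30 mm (distance of any of glue, pill_jar, tape, driver from where it was at the start of the episode above 0.03 m).
Of bar0, bar1, bar2 only 2 to 3 are there at a start; the rules pass over those that are not, and their reading is None.
Of spreader, palette only 1 to 1 are there at a start; the rules pass over those that are not, and their reading is None.
Of offcut0, offcut1, offcut2, offcut3, offcut4, offcut5 only 3 to 6 are there at a start; the rules pass over those that are not, and their reading is None.
At some moment in a run one of offcut0, offcut1, offcut2, offcut3, offcut4, offcut5 may be knocked a few centimetres aside while the robot is not near it.
It also fails if it takes over 208 s, if anything falls off the work surface, if the arm or the gripper's body presses on something with over 40 N, if the wrist force passes 120 N, or if a joint passes its speed limit or range.

## Working session

There is one attempt and no reset: what is moved stays moved. The work goes in short steps, Python scripts to look and compute and a tool call to move; the robot and the scene stay as the last step left them, time stands still between calls to the robot, and variables do not carry over. Pictures are saved under pics/ and viewed, at most 14 in all, crops included, and the job is handed in when it is done.

Besides the shell and the picture viewer there is one more tool, called after "Emit:" by a JSON object that holds its "op" and its "data", one argument or row to a line. servo_tool: Moves the arm, as the interface text tells. Its arguments: {"type":"object","properties":{"increments":{"type":"string"},"squeeze":{"type":"number"}},"required":["increments"]}

```bash
ls; mkdir -p pics; python3 - <<'E'
from plant import manip
import cv2
s=manip.get_state(); print({k:s[k] for k in('clock','position','tool_rot','finger_gap')})
for c in('scene','top'):
    cv2.imwrite(f'pics/{c}0.png',manip.snapshot(c)); print(c,manip.camera_params(c))
    for q in ['board','open_edge','tray','bar0','slot0','scraper','spreader','palette','offcut0','offcut1','offcut2','glue','pill_jar','tape','driver']:
        try:
            r=manip.recognise(q,c); print(q,[(round(d['score'],2),[round(v) for v in d['extent']]) for d in r][:7])
        except Exception as e: print(q,e)
E
```

```text
pics
{'clock': 0.0, 'position': array([205.24521619, 590.05357747, 403.92282035]), 'tool_rot': array([ 1.66606923e-01,  9.86023113e-01, -7.32767323e-04, -1.31809238e-04]), 'finger_gap': 1.0034123974195495}
scene {'fx': 396.27837577161034, 'fy': 396.27837577161034, 'cx': 327.24341298965555, 'cy': 195.21103670166707, 'distortion': array([-0.03184527,  0.        ,  0.        ,  0.        ,  0.        ]), 'rvec': array([ 2.16325019,  0.69894397, -0.3634694 ]), 'tvec': array([-405.83318538, -142.2549008 , 1391.29116221])}
board [(0.71, [310, 251, 161, 140])]
open_edge [(0.7, [309, 248, 164, 142]), (0.55, [386, 137, 31, 21]), (0.49, [382, 156, 95, 69])]
tray [(0.69, [278, 275, 96, 79]), (0.3, [367, 154, 12, 20]), (0.16, [237, 336, 45, 63])]
bar0 [(0.79, [316, 223, 60, 36]), (0.76, [332, 209, 56, 40])]
slot0 [(0.86, [384, 155, 94, 68]), (0.35, [316, 225, 56, 37])]
scraper [(0.93, [334, 135, 24, 29]), (0.87, [386, 138, 31, 21]), (0.56, [302, 161, 27, 37])]
spreader [(0.73, [369, 154, 12, 21])]
palette []
offcut0 []
offcut1 []
offcut2 []
glue [(0.94, [418, 220, 20, 41])]
pill_jar [(0.65, [397
[... 547 characters left out ...]
[350, 201, 10, 60]), (0.7, [325, 199, 8, 32])]
slot0 [(0.81, [190, 232, 100, 89]), (0.44, [287, 131, 20, 23])]
scraper [(0.92, [189, 230, 15, 45]), (0.75, [269, 291, 44, 12]), (0.57, [198, 308, 23, 45])]
spreader [(0.59, [190, 230, 10, 45]), (0.51, [227, 223, 11, 18])]
palette []
offcut0 [(0.63, [315, 200, 10, 11]), (0.51, [318, 227, 14, 13]), (0.23, [324, 134, 18, 25])]
offcut1 [(0.63, [315, 200, 10, 11]), (0.51, [318, 227, 14, 13]), (0.23, [324, 134, 18, 25])]
offcut2 [(0.63, [315, 200, 10, 11]), (0.51, [318, 227, 14, 13]), (0.23, [324, 134, 18, 25])]
glue [(0.87, [287, 129, 15, 23])]
pill_jar [(0.7, [326, 133, 15, 24])]
tape [(0.48, [192, 230, 98, 85])]
driver [(0.72, [460, 178, 18, 54])]
```

```bash
python3 - <<'E'
import cv2
a=cv2.imread('pics/scene0.png')[100:390,200:500]; b=cv2.imread('pics/top0.png')[90:350,110:510]
cv2.imwrite('pics/s1.png',cv2.resize(a,None,fx=2.05,fy=2.05,interpolation=2))
cv2.imwrite('pics/t1.png',cv2.resize(b,None,fx=2,fy=2,interpolation=2))
E
```

```text
(no output)
```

View pics/s1.png

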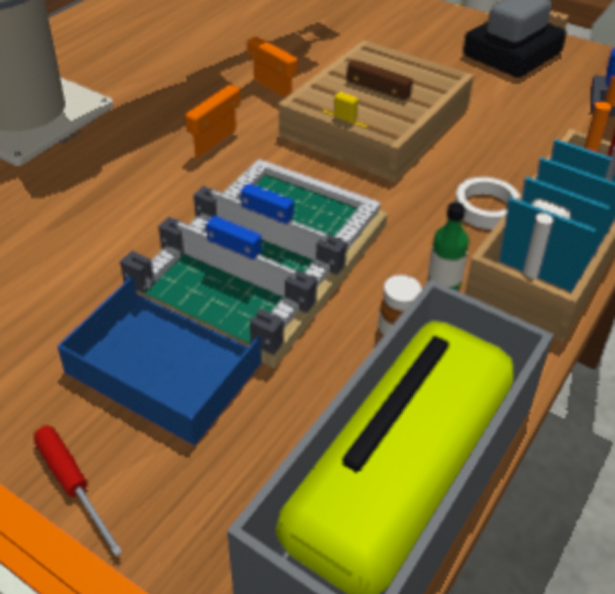

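View pics/t1.png

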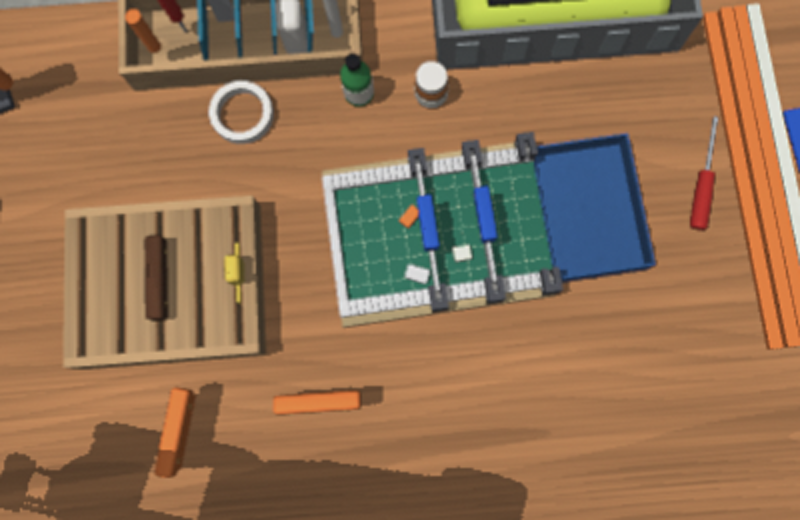

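The top view shows two bars, with blue grips at crop (428,222) and (487,213) px. Three offcuts are visible: orange at (410,215), white at (461,253) and white at (417,273). The block has free slots at x≈80, 120 and 197, and the yellow spreader is at (233,268). There are three scraper-like things: dark brown in the block at (155,277), and orange ones at (175,430) and (317,402) lying on the bench. The dark one in the block is the one meant.

```bash
cat > h.py <<'E'
import numpy as np, cv2
from plant import manip
from scipy.optimize import least_squares, minimize
CP={c:manip.camera_params(c) for c in('scene','top')}
def K(c): p=CP[c]; return np.array([[p['fx'],0,p['cx']],[0,p['fy'],p['cy']],[0,0,1.]])
def proj(c,P):
    p=CP[c]; return cv2.projectPoints(np.asarray(P,float).reshape(-1,1,3),p['rvec'],p['tvec'],K(c),p['distortion'])[0][:,0]
def back(c,uv,z):
    p=CP[c]; n=cv2.undistortPoints(np.array([[uv]],float),K(c),p['distortion'])[0,0]
    R=cv2.Rodrigues(p['rvec'])[0]; C=-R.T@np.ravel(p['tvec']); d=R.T@np.r_[n,1]; return C+d*(z-C[2])/d[2]
def place(q,L):  # q=x,y,yaw,(dz)
    c,s=np.cos(q[2]),np.sin(q[2]); L=np.asarray(L,float); dz=q[3] if len(q)>3 else 0
    return np.c_[q[0]+c*L[:,0]-s*L[:,1],q[1]+s*L[:,0]+c*L[:,1],L[:,2]+dz]
def rect(x0,x1,y0,y1,z): 
    k=[(x0,y0,z),(x1,y0,z),(x1,y1,z),(x0,y1,z)]; return [(k[i],k[(i+1)%4]) for i in range(4)]
def samp(segs,n=40): t=np.linspace(.03,.97,n)[:,None]; return np.vstack([np.array(a)+(np.array(b)-np.array(a))*t for a,b in segs])
def refine(q0,segs,imgs,cams=('scene','top'),sig=(3,1.5,.8)):
    P=samp(segs); q=np.array(q0,float)
    for s in sig:
        G={}
        for c in cams:
            f=cv2.GaussianBlur(imgs[c].astype(np.float32),(0,0),s)
            G[c]=np.sqrt(sum(cv2.Sobel(f,cv2.CV_32F,a,1-a)**2 for a in(0,1)).sum(2)); G[c]/=G[c].std()
        def cost(d):
            t=0
            for c in cams:
                u=proj(c,place(q+d*sc,P)).astype(np.float32); t-=cv2.remap(G[c],u[:,:1],u[:,1:],cv2.INTER_LINEAR).mean()
            return t
        sc=np.array([2,2,.02,2])[:len(q)]*s
        r=minimize(cost,np.zeros(len(q)),method='Nelder-Mead',options=dict(initial_simplex=np.vstack([np.zeros(len(q)),np.eye(len(q))*1.2]),xatol=.01,fatol=1e-4))
        q=q+r.x*sc
    return q,r.fun
def draw(img,c,q,segs,col):
    for a,b in segs:
        u=proj(c,place(q,[a,b]))*4; cv2.line(img,tuple(int(v) for v in u[0]+1.5),tuple(int(v) for v in u[1]+1.5),col,1)
E
cat > m1.py <<'E'
from h import *
imgs={c:cv2.imread(f'pics/{c}0.png') for c in('scene','top')}
o=lambda x,y:(x/2+110,y/2+90)
B=[back('top',o(*p),24) for p in((335,187),(347,297),(553,285),(537,160))]
L=np.array([(80,172,24),(-80,172,24),(-80,-115,24),(80,-115,24)])
T=[back('top',o(*p),62) for p in((65,211),(66,367),(259,354),(253,198))]
LT=np.array([(107,128,62),(-107,128,62),(-107,-128,62),(107,-128,62)])
fit=lambda L,P:least_squares(lambda q:(place(q,L)-np.array(P))[:,:2].ravel(),[600,0,0]).x
b,t=fit(L,B),fit(LT,T); print('hand',b.round(2),t.round(3))
blk=rect(-107,107,-128,128,62)
for y in(-52,52,104): blk+=rect(-95,95,y-6.5,y+6.5,62)[0::2]
brd=rect(-80,80,-115,172,24)[0:1]+rect(-80,80,-115,172,36)[1:]
t1,f=refine(t,blk,imgs); print('block',t1.round(3),f)
for c in imgs: print(c,refine(t1,blk,imgs,(c,),(1,))[0].round(3))
print('free z',refine(np.r_[t1,0],blk,imgs,sig=(1,))[0].round(3))
b1,f=refine(b,brd,imgs); print('board',b1.round(3),f)
for c in imgs: print(c,refine(b1,brd,imgs,(c,),(1,))[0].round(3))
g=rect(-36,36,-10,10,78); h=rect(-56,56,-12,12,96)  # handle top 62+82-48=96
E_={}
for n,y in(('bar1',-28),('bar2',49)):
    p=place(b1,[(0,y,24)])[0]; q,f=refine(np.r_[p[:2],b1[2],24],g,imgs,sig=(1.5,.8)); print(n,'exp',p.round(1),'got',q.round(3),f); E_[n]=q
q,f=refine(np.r_[t1,0],h,imgs,sig=(1.5,.8)); print('scraper',q.round(3),f)
np.savez('p.npz',b=b1,t=t1)
R={'scene':(85,175,180,150),'top':(100,90,200,150)}
for c in imgs:
    I=cv2.resize(imgs[c],None,fx=4,fy=4,interpolation=2)
    draw(I,c,t1,blk,(255,0,255)); draw(I,c,b1,brd,(0,0,255))
    for n in E_: draw(I,c,E_[n],g,(0,255,255))
    draw(I,c,q,h,(0,255,0))
    J=I[320:1360,900:1840] if c=='scene' else I[560:1150,520:1760]
    k=min(800/J.shape[1],600/J.shape[0]); cv2.imwrite(f'pics/ov_{c}.png',cv2.resize(J,None,fx=k,fy=k,interpolation=3))
E
python3 m1.py
```

```text
hand [ 5.4466e+02 -9.5570e+01  2.0000e-02] [ 4.99328e+02  3.17601e+02 -5.00000e-03]
block [ 5.03576e+02  3.19987e+02 -3.00000e-03] -5.203649520874023
scene [ 5.05290e+02  3.18889e+02 -4.00000e-03]
top [ 5.03300e+02  3.20175e+02 -2.00000e-03]
free z [ 5.03645e+02  3.20513e+02 -3.00000e-03 -1.16700e+00]
board [ 5.49281e+02 -9.36970e+01  6.60000e-02] -7.350502967834473
scene [ 5.50909e+02 -9.57590e+01  6.50000e-02]
top [ 5.48929e+02 -9.31650e+01  6.90000e-02]
bar1 exp [ 551.1 -121.6   24. ] got [ 5.51924e+02 -1.20489e+02  7.90000e-02  2.06220e+01] -6.524811267852783
bar2 exp [546.  -44.8  24. ] got [ 5.46915e+02 -4.31790e+01  8.50000e-02  2.02030e+01] -6.936458587646484
scraper [ 5.00601e+02  3.20157e+02  2.40000e-02 -3.47500e+00] -5.134255886077881
```

View pics/ov_top.png

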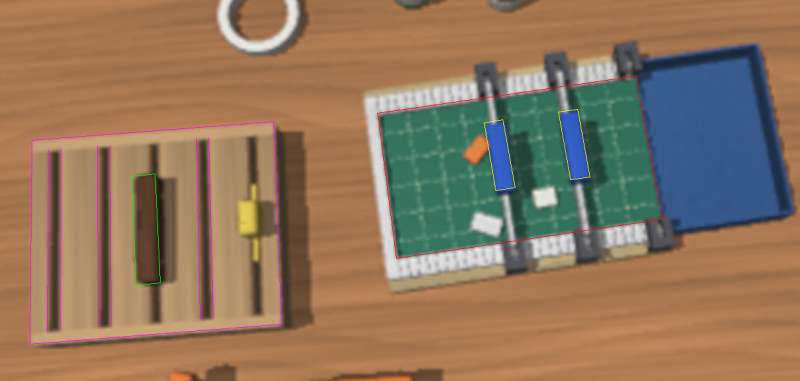

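View pics/ov_scene.png

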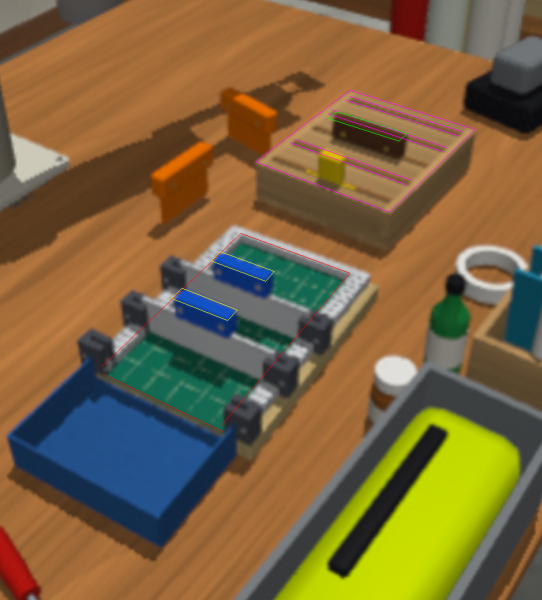

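The overlays fit in both views. Measured heights come out about 3 mm low, which is consistent with the calibration error. The block's slot 2 is at (504,320) with yaw about 0, the board is at (549,-94) with yaw about 0.07, and bars 1 and 2 are present. Next is a helper that works out moves.

```bash
cat > go.py <<'E'
# go.py x y z(TCP) yaw(deg of tool y minus 90): prints the turn, then shift in tool axes (after turn)
import sys,numpy as np
from scipy.spatial.transform import Rotation as Ro
from plant import manip
s=manip.get_state(); R=Ro.from_quat(s['tool_rot']); p=np.array(s['position'])
print('t',round(s['clock'],2),'p',p.round(1),'F',np.round(s['contact_force'],1),'gap',round(s['finger_gap']*88,1),'grip',round(s['grasp_force'],1))
y=R.as_matrix()[:,1]; print('yaw',round(np.degrees(np.arctan2(y[1],y[0]))-90,2),'tilt z',R.as_matrix()[:,2].round(4),'j6',round(s['joint_positions'][5],2))
if len(sys.argv)>4:
    X,Y,Z,a=map(float,sys.argv[1:5]); a=np.radians(a+90)
    yy=np.array([np.cos(a),np.sin(a),0]); zz=np.array([0,0,-1.]); T=np.c_[np.cross(yy,zz),yy,zz]
    print('turn deg',np.degrees((R.inv()*Ro.from_matrix(T)).as_rotvec()).round(2),'then shift cm',(T.T@(np.array([X,Y,Z])-p)/10).round(2),'tool y',yy.round(4),'tool x',T[:,0].round(4))
E
python3 go.py 546.5 -44 360 4.5
```

```text
t 1.6 p [205.3 590.3 404.7] F [-0.2  0.4 -0.2] gap 88.2 grip 0.0
yaw -19.18 tilt z [-0. -0. -1.] j6 -0.02
turn deg [ -0.    -0.   -23.68] then shift cm [-29.03 -65.91   4.47] tool y [-0.0785  0.9969  0.    ] tool x [-0.9969 -0.0785 -0.    ]
```

Emit:
{"op": "servo_tool", "data": {
  "increments": "0 0 0 0 0 -5.92 5; 0 0 0 0 0 -5.92 5; 0 0 0 0 0 -5.92 5; 0 0 0 0 0 -5.92 5; -1.8 -3.3 .2 0 0 0 5; -1.8 -3.3 .2 0 0 0 5; -1.8 -3.3 .2 0 0 0 5; -1.8 -3.3 .2 0 0 0 5; -1.8 -3.3 .2 0 0 0 5; -1.8 -3.3 .2 0 0 0 5; -1.8 -3.3 .2 0 0 0 5; -1.8 -3.3 .2 0 0 0 5; -1.8 -3.3 .2 0 0 0 5; -1.8 -3.3 .2 0 0 0 5; -1.8 -3.3 .2 0 0 0 5; -1.8 -3.3 .2 0 0 0 5; -1.8 -3.3 .2 0 0 0 5; -1.8 -3.3 .2 0 0 0 5; -1.8 -3.3 .2 0 0 0 5; -1.8 -3.3 .2 0 0 0 5",
  "squeeze": 30
}}

```text
clock: 3.27
position: [534.6, 84.7, 372.8]
tool_rot: [-0.039, 0.999, 0.0, 0.0]
contact_force: [0.6, 1.0, 0.2]
finger_gap: 0.571
grasp_force: 0.0
```

```bash
python3 go.py 546.5 -44 300 4.5; python3 go.py 546.5 -44 258 4.5|tail -1
```

```text
t 3.27 p [534.6  84.7 372.8] F [0.6 1.  0.2] gap 50.3 grip 0.0
yaw 4.49 tilt z [ 5.e-04  1.e-04 -1.e+00] j6 -1.51
turn deg [ 0.    0.03 -0.01] then shift cm [ -0.17 -12.92   7.28] tool y [-0.0785  0.9969  0.    ] tool x [-0.9969 -0.0785 -0.    ]
turn deg [ 0.    0.03 -0.01] then shift cm [ -0.17 -12.92  11.48] tool y [-0.0785  0.9969  0.    ] tool x [-0.9969 -0.0785 -0.    ]
```

Emit:
{"op": "servo_tool", "data": {
  "increments": "0 -3.2 0 0 0 0 5; 0 -3.2 0 0 0 0 5; 0 -3.2 0 0 0 0 5; -.2 -3.3 0 0 0 0 5; 0 0 3 0 0 0 5; 0 0 3 0 0 0 5; 0 0 2.5 0 0 0 5; 0 0 2 0 0 0 5; 0 0 .9 0 0 0 5; 0 0 0 0 0 0 5; 0 0 0 0 0 0 3.5; 0 0 0 0 0 0 3; 0 0 0 0 0 0 2.6"
}}

```text
clock: 4.35
position: [546.6, -41.9, 260.1]
tool_rot: [-0.039, 0.999, -0.0, 0.001]
contact_force: [0.2, -1.1, -0.1]
finger_gap: 0.378
grasp_force: 0.0
```

```bash
python3 go.py 546.5 -44 258 4.5; python3 - <<'E'
from plant import manip
import cv2
I=manip.snapshot('scene'); cv2.imwrite('pics/s2.png',cv2.resize(I[160:290,240:400],None,fx=4,fy=4,interpolation=2))
E
```

```text
t 4.35 p [546.6 -41.9 260.1] F [ 0.2 -1.1 -0.1] gap 33.3 grip 0.0
yaw 4.51 tilt z [ 2.6e-03 -3.0e-04 -1.0e+00] j6 -1.75
turn deg [-0.03  0.15  0.01] then shift cm [ 0.03 -0.21  0.21] tool y [-0.0785  0.9969  0.    ] tool x [-0.9969 -0.0785 -0.    ]
```

View pics/s2.png

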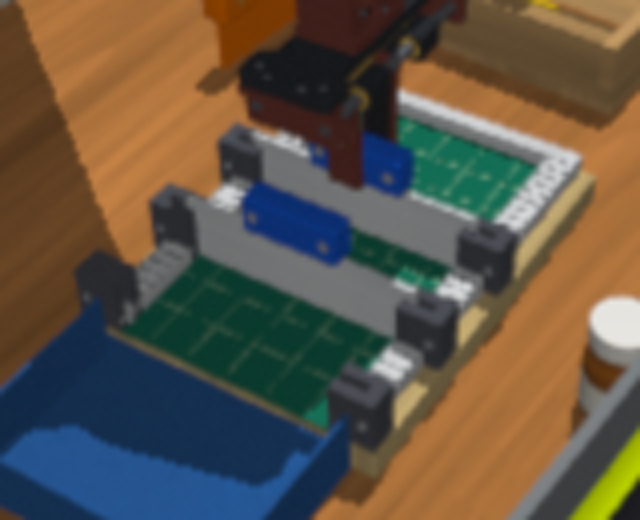

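The fingers straddle bar 2's grip at about (345,165) px in the crop, just at its lower side. I'll close slowly and read where the bar sits.

Emit:
{"op": "servo_tool", "data": {
  "increments": "0 0 .15 0 0 0 2.4; 0 0 0 0 0 0 2; 0 0 0 0 0 0 1.5; 0 0 0 0 0 0 1.5; 0 0 0 0 0 0 1.5; 0 0 0 0 0 0 1.5",
  "squeeze": 40
}}

```text
clock: 4.9
position: [546.2, -42.3, 257.7]
tool_rot: [-0.039, 0.999, -0.0, 0.0]
contact_force: [-0.4, -5.1, 6.3]
finger_gap: 0.225
grasp_force: 39.8
```

```bash
python3 go.py 546.5 -44 258 4.5
```

```text
t 4.9 p [546.2 -42.3 257.7] F [-0.4 -5.1  6.3] gap 19.8 grip 39.8
yaw 4.49 tilt z [ 8.e-04 -5.e-04 -1.e+00] j6 -1.75
turn deg [-0.03  0.05 -0.01] then shift cm [-0.02 -0.17 -0.03] tool y [-0.0785  0.9969  0.    ] tool x [-0.9969 -0.0785 -0.    ]
```

Emit:
{"op": "servo_tool", "data": {
  "increments": "0 0 -.5 0 0 0 1.5; 0 0 -.5 0 0 0 1.5; 0 0 -1 0 0 0 1.5; 0 0 -1 0 0 0 1.5; 0 0 -1.5 0 0 0 1.5; 0 0 -2 0 0 0 1.5; 0 0 -2 0 0 0 1.5; 0 0 -2 0 0 0 1.5; 0 0 -1 0 0 0 1.5; 0 0 0 0 0 0 1.5; 0 0 0 0 0 0 1.5"
}}

```text
clock: 5.82
position: [545.8, -41.7, 372.5]
tool_rot: [-0.039, 0.999, 0.0, 0.0]
contact_force: [1.2, -0.3, -2.6]
finger_gap: 0.223
grasp_force: 39.9
```

```bash
python3 go.py 503 424 360 -0.2; python3 - <<'E'
from h import *
t=np.load('p.npz')['t']
for i in range(5): print(i,place(t,[(0,52*(i-2),62)]).round(1))
for c in('scene','top'):
    I=manip.snapshot(c); cv2.imwrite(f'pics/l_{c}.png',I)
print([ (round(d['score'],2),np.round(d['extent'])) for d in manip.recognise('offcut1','top')])
I=cv2.imread('pics/l_scene.png'); cv2.imwrite('pics/l2.png',cv2.resize(I[110:290,240:400],None,fx=3.3,fy=3.3,interpolation=2))
E
```

```text
t 5.82 p [545.8 -41.7 372.5] F [ 1.2 -0.3 -2.6] gap 19.7 grip 39.9
yaw 4.5 tilt z [ 8.e-04  3.e-04 -1.e+00] j6 -1.75
turn deg [0.01 0.05 4.7 ] then shift cm [ 4.44 46.55  1.25] tool y [0.0035 1.     0.    ] tool x [-1.      0.0035  0.    ]
0 [[503.2 216.   62. ]]
1 [[503.4 268.   62. ]]
2 [[503.6 320.   62. ]]
3 [[503.7 372.   62. ]]
4 [[503.9 424.   62. ]]
[]
```

View pics/l2.png

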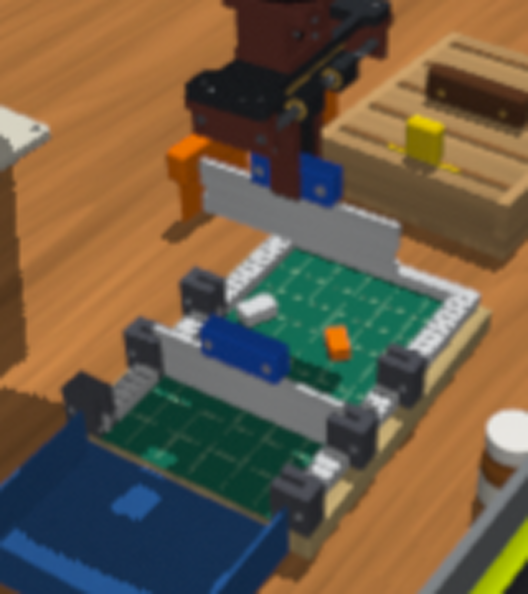

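Emit:
{"op": "servo_tool", "data": {
  "increments": "0 0 0 0 0 4.7 1.5; .31 3.3 0 0 0 0 1.5; .31 3.3 0 0 0 0 1.5; .31 3.3 0 0 0 0 1.5; .31 3.3 0 0 0 0 1.5; .31 3.3 0 0 0 0 1.5; .31 3.3 0 0 0 0 1.5; .31 3.3 0 0 0 0 1.5; .31 3.3 0 0 0 0 1.5; .31 3.3 0 0 0 0 1.5; .31 3.3 0 0 0 0 1.5; .31 3.3 0 0 0 0 1.5; .31 3.3 0 0 0 0 1.5; .31 3.3 0 0 0 0 1.5; .4 3.5 0 0 0 0 1.5; 0 0 0 0 0 0 1.5; 0 0 0 0 0 0 1.5"
}}

```text
clock: 7.38
position: [502.5, 423.7, 370.4]
tool_rot: [0.0, 1.0, -0.001, -0.001]
contact_force: [-1.0, -0.6, -1.6]
finger_gap: 0.228
grasp_force: 39.9
```

```bash
python3 go.py 503 423.6 305 -0.2; python3 - <<'E'
from h import *
for c in('scene','top'): cv2.imwrite(f'pics/m_{c}.png',manip.snapshot(c))
s=cv2.imread('pics/m_scene.png'); t=cv2.imread('pics/m_top.png')
cv2.imwrite('pics/m.png',np.hstack([cv2.resize(s[60:220,310:450],None,fx=3,fy=3,interpolation=2),cv2.resize(t[160:320,90:190],None,fx=3,fy=3,interpolation=2)]))
E
```

```text
t 7.38 p [502.5 423.7 370.4] F [-1.  -0.6 -1.6] gap 20.1 grip 39.9
yaw -0.04 tilt z [-0.0019 -0.0015 -1.    ] j6 -0.89
turn deg [-0.09 -0.11  0.16] then shift cm [-0.05 -0.01  6.54] tool y [0.0035 1.     0.    ] tool x [-1.      0.0035  0.    ]
```

View pics/m.png

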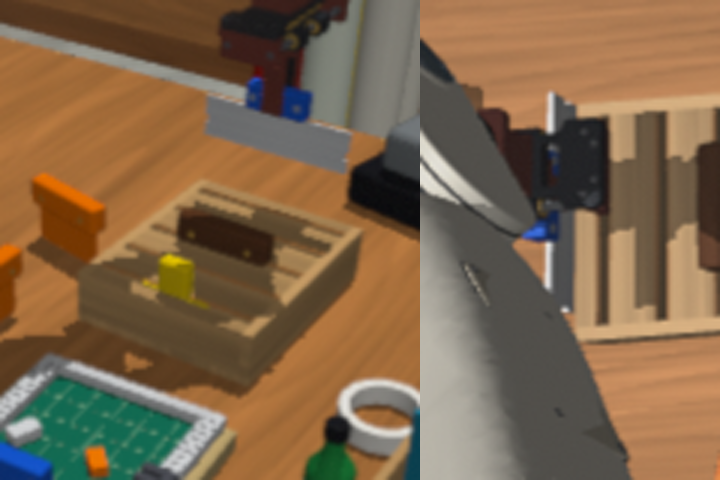

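```bash
python3 - <<'E'
from h import *
im={c:cv2.imread(f'pics/m_{c}.png') for c in('scene','top')}
z=370.4-163-70.7
segs=[((-88,-2,0),(88,-2,0)),((-88,-2,0),(-88,-2,48)),((88,-2,0),(88,-2,48)),((-88,-2,48),(-38,-2,48)),((38,-2,48),(88,-2,48)),((36,-10,50),(36,-10,76)),((-36,-10,50),(-36,-10,76))]
print(refine([502.5,423.7,0,z],segs,im,('scene',),(2,1,.8)))
seg2=[((-88,2,48),(-60,2,48)),((-88,-2,0),(88,-2,0)),((-88,2,48),(-88,-2,48))]
for f in (lambda q:q,):
  from scipy.optimize import minimize_scalar
print(refine([502.5,423.7,0,z],segs+seg2,im,sig=(1.5,.8)))
E
```

```text
(array([ 5.33542277e+02,  3.67928724e+02, -1.70983859e-02,  1.63418787e+02]), np.float64(-2.4068105220794678))
(array([ 5.00620693e+02,  4.23173209e+02, -1.06351144e-02,  1.33799877e+02]), np.float64(-4.51419734954834))
```

Emit:
{"op": "servo_tool", "data": {
  "increments": "0 0 2 0 0 0 1.5; 0 0 2 0 0 0 1.5; 0 0 2 0 0 0 1.5; 0 0 .7 0 0 0 1.5; 0 0 0 0 0 0 1.5; 0 0 0 0 0 0 1.5; 0 0 0 0 0 0 1.5"
}}

```text
clock: 8.07
position: [503.9, 422.0, 306.4]
tool_rot: [0.002, 1.0, 0.0, 0.001]
contact_force: [0.1, 0.1, -0.3]
finger_gap: 0.227
grasp_force: 39.9
```

```bash
python3 go.py 503 423.6 270 -0.2
```

```text
t 8.07 p [503.9 422.  306.4] F [ 0.1  0.1 -0.3] gap 20.0 grip 39.9
yaw -0.24 tilt z [ 0.0013  0.001  -1.    ] j6 -0.89
turn deg [ 0.06  0.07 -0.04] then shift cm [0.09 0.16 3.64] tool y [0.0035 1.     0.    ] tool x [-1.      0.0035  0.    ]
```

Emit:
{"op": "servo_tool", "data": {
  "increments": "-.15 .1 .5 0 0 0 1.5; 0 0 .5 0 0 0 1.5; 0 0 .3 0 0 0 1.5; 0 0 .3 0 0 0 1.5; 0 0 .3 0 0 0 1.5; 0 0 0 0 0 0 1.5"
}}

```text
clock: 8.57
position: [504.5, 423.1, 285.3]
tool_rot: [0.002, 1.0, -0.0, -0.0]
contact_force: [-0.1, -0.4, -2.3]
finger_gap: 0.222
grasp_force: 39.9
```

```bash
python3 go.py 505 424 248 -0.2
```

```text
t 8.57 p [504.5 423.1 285.3] F [-0.1 -0.4 -2.3] gap 19.6 grip 39.9
yaw -0.2 tilt z [-9.e-04 -8.e-04 -1.e+00] j6 -0.89
turn deg [-0.04 -0.05  0.  ] then shift cm [-0.05  0.09  3.73] tool y [0.0035 1.     0.    ] tool x [-1.      0.0035  0.    ]
```

No contact force with the edge 10 mm below the mouth, so it is in the slot. I'll go on down.

Emit:
{"op": "servo_tool", "data": {
  "increments": "0 0 .5 0 0 0 1.5; 0 0 .6 0 0 0 1.5; 0 0 .6 0 0 0 1.5; 0 0 .6 0 0 0 1.5; 0 0 .5 0 0 0 1.5; 0 0 .4 0 0 0 1.5; 0 0 .3 0 0 0 1.5; 0 0 .2 0 0 0 1.5; 0 0 0 0 0 0 1.5; 0 0 0 0 0 0 1.5"
}}

```text
clock: 9.4
position: [504.8, 423.2, 249.2]
tool_rot: [0.002, 1.0, 0.0, 0.0]
contact_force: [-0.0, -0.1, -2.6]
finger_gap: 0.223
grasp_force: 39.9
```

```bash
python3 go.py 505 424 247.7 -0.2
```

```text
t 9.4 p [504.8 423.2 249.2] F [-0.  -0.1 -2.6] gap 19.6 grip 39.9
yaw -0.2 tilt z [ 0.  0. -1.] j6 -0.89
turn deg [ 0.  0. -0.] then shift cm [-0.02  0.08  0.15] tool y [0.0035 1.     0.    ] tool x [-1.      0.0035  0.    ]
```

Emit:
{"op": "servo_tool", "data": {
  "increments": "0 0 .15 0 0 0 1.5; 0 0 .05 0 0 0 1.5; 0 0 0 0 0 0 1.5; 0 0 0 0 0 0 3; 0 0 0 0 0 0 4; 0 0 0 0 0 0 4; 0 0 0 0 0 0 4; 0 0 -1 0 0 0 4; 0 0 -3 0 0 0 4; 0 0 -3 0 0 0 4; 0 0 -3 0 0 0 4; 0 0 0 0 0 0 4"
}}

```text
clock: 10.4
position: [506.3, 424.4, 354.4]
tool_rot: [0.002, 1.0, 0.003, 0.004]
contact_force: [1.2, 0.9, 0.6]
finger_gap: 0.456
grasp_force: 0.0
```

```bash
python3 go.py 552 -121 340 4.5; python3 - <<'E'
from h import *
for c in('scene','top'): cv2.imwrite(f'pics/n_{c}.png',manip.snapshot(c))
E
```

```text
t 10.4 p [506.3 424.4 354.4] F [1.2 0.9 0.6] gap 40.2 grip 0.0
yaw -0.2 tilt z [ 0.0081  0.0065 -0.9999] j6 -0.89
turn deg [ 0.36  0.48 -4.7 ] then shift cm [ -0.28 -54.74   1.44] tool y [-0.0785  0.9969  0.    ] tool x [-0.9969 -0.0785 -0.    ]
```

Emit:
{"op": "servo_tool", "data": {
  "increments": "0 0 0 0 0 -4.7 4.5; -.02 -3.2 0 0 0 0 4.5; -.02 -3.2 0 0 0 0 4.5; -.02 -3.2 0 0 0 0 4.5; -.02 -3.2 0 0 0 0 4.5; -.02 -3.2 0 0 0 0 4.5; -.02 -3.2 0 0 0 0 4.5; -.02 -3.2 0 0 0 0 4.5; -.02 -3.2 0 0 0 0 4.5; -.02 -3.2 0 0 0 0 4.5; -.02 -3.2 0 0 0 0 4.5; -.02 -3.2 0 0 0 0 4.5; -.02 -3.2 0 0 0 0 4.5; -.02 -3.2 0 0 0 0 4.5; -.02 -3.2 0 0 0 0 4.5; -.02 -3.2 0 0 0 0 4.5; -.02 -3.2 0 0 0 0 4.5; -.05 -3.2 0 0 0 0 4.5; 0 0 0 0 0 0 4.5; 0 0 0 0 0 0 4.5"
}}

```text
clock: 12.17
position: [550.6, -120.1, 345.8]
tool_rot: [-0.038, 0.999, 0.0, -0.001]
contact_force: [-0.3, 0.4, -0.6]
finger_gap: 0.516
grasp_force: 0.0
```

```bash
python3 go.py 552 -120.7 257.5 4.5; python3 - <<'E'
from h import *
s=manip.snapshot('scene'); t=manip.snapshot('top')
cv2.imwrite('pics/q_top.png',t);cv2.imwrite('pics/q_scene.png',s)
cv2.imwrite('pics/q.png',np.hstack([cv2.resize(s[70:230,310:450],None,fx=3,fy=3,interpolation=2),cv2.resize(t[170:300,130:250],None,fx=480/130,fy=480/130,interpolation=2)[:, :360]]))
E
```

```text
t 12.17 p [ 550.6 -120.1  345.8] F [-0.3  0.4 -0.6] gap 45.4 grip 0.0
yaw 4.32 tilt z [-2.4e-03  7.0e-04 -1.0e+00] j6 -1.88
turn deg [ 0.05 -0.13 -0.18] then shift cm [-0.14 -0.07  8.83] tool y [-0.0785  0.9969  0.    ] tool x [-0.9969 -0.0785 -0.    ]
```

View pics/q.png

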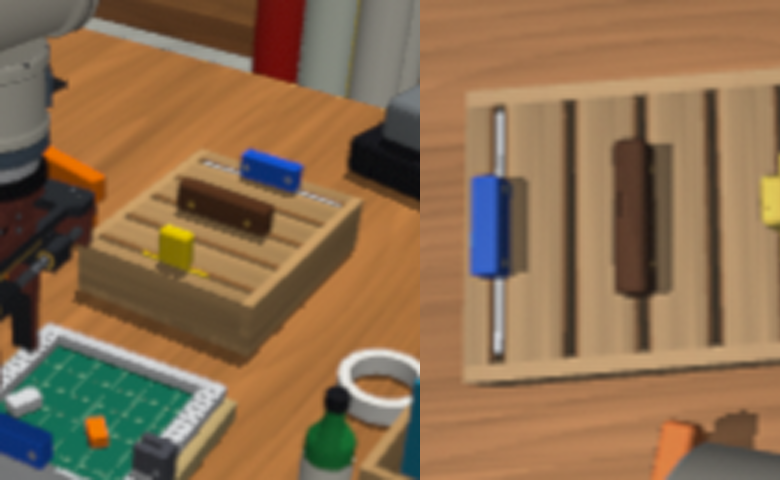

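Bar 2 stands home in slot 4 (blue grip at (490,225) px, down on the block). Now bar 1.

Emit:
{"op": "servo_tool", "data": {
  "increments": "-.14 -.05 3 0 0 -.15 4.5; 0 0 3 0 0 0 4.5; 0 0 1.8 0 0 0 4.5; 0 0 1 0 0 0 4.5; 0 0 0 0 0 0 4; 0 0 0 0 0 0 3; 0 0 0 0 0 0 2.4; 0 0 0 0 0 0 2; 0 0 0 0 0 0 1.5; 0 0 0 0 0 0 1.5; 0 0 0 0 0 0 1.5; 0 0 0 0 0 0 1.5"
}}

```text
clock: 13.27
position: [553.1, -119.4, 260.5]
tool_rot: [-0.04, 0.999, -0.0, 0.001]
contact_force: [-0.1, -0.1, 6.9]
finger_gap: 0.225
grasp_force: 39.8
```

```bash
python3 go.py 552 -121 258 4.5
```

```text
t 13.27 p [ 553.1 -119.4  260.5] F [-0.1 -0.1  6.9] gap 19.8 grip 39.8
yaw 4.61 tilt z [ 2.3e-03 -3.0e-04 -1.0e+00] j6 -1.89
turn deg [-0.03  0.13  0.11] then shift cm [ 0.13 -0.15  0.25] tool y [-0.0785  0.9969  0.    ] tool x [-0.9969 -0.0785 -0.    ]
```

Emit:
{"op": "servo_tool", "data": {
  "increments": "0 0 -.5 0 0 0 1.5; 0 0 -.5 0 0 0 1.5; 0 0 -1 0 0 0 1.5; 0 0 -1 0 0 0 1.5; 0 0 -1.5 0 0 0 1.5; 0 0 -2 0 0 0 1.5; 0 0 -2 0 0 0 1.5; 0 0 -2 0 0 0 1.5; 0 0 -.9 0 0 0 1.5; 0 0 0 0 0 4.8 1.5; 0 0 0 0 0 0 1.5; 0 0 0 0 0 0 1.5"
}}

```text
clock: 14.27
position: [552.2, -119.1, 373.3]
tool_rot: [0.0, 1.0, 0.0, -0.0]
contact_force: [-0.2, 0.7, -1.0]
finger_gap: 0.23
grasp_force: 39.8
```

```bash
python3 go.py 504.5 371.8 372 -0.2
```

```text
t 14.27 p [ 552.2 -119.1  373.3] F [-0.2  0.7 -1. ] gap 20.3 grip 39.8
yaw -0.03 tilt z [-4.e-04  2.e-04 -1.e+00] j6 -1.8
turn deg [ 0.01 -0.02  0.17] then shift cm [ 4.94 49.07  0.13] tool y [0.0035 1.     0.    ] tool x [-1.      0.0035  0.    ]
```

Emit:
{"op": "servo_tool", "data": {
  "increments": ".33 3.27 0 0 0 0.1 1.5; .33 3.27 0 0 0 0 1.5; .33 3.27 0 0 0 0 1.5; .33 3.27 0 0 0 0 1.5; .33 3.27 0 0 0 0 1.5; .33 3.27 0 0 0 0 1.5; .33 3.27 0 0 0 0 1.5; .33 3.27 0 0 0 0 1.5; .33 3.27 0 0 0 0 1.5; .33 3.27 0 0 0 0 1.5; .33 3.27 0 0 0 0 1.5; .33 3.27 0 0 0 0 1.5; .33 3.27 0 0 0 0 1.5; .33 3.27 0 0 0 0 1.5; .33 3.27 0 0 0 0 1.5; 0 0 3 0 0 0 1.5; 0 0 3 0 0 0 1.5; 0 0 0 0 0 0 1.5; 0 0 0 0 0 0 1.5"
}}

```text
clock: 15.85
position: [504.4, 371.1, 311.2]
tool_rot: [0.001, 1.0, -0.002, -0.002]
contact_force: [0.4, -0.5, -1.6]
finger_gap: 0.221
grasp_force: 39.8
```

```bash
python3 go.py 504.5 371.8 285 -0.2; python3 - <<'E'
from h import *
im={c:manip.snapshot(c) for c in('scene','top')}
s=manip.get_state(); p=s['position']; print(p.round(1))
segs=[((-88,-2,0),(88,-2,0)),((-88,-2,0),(-88,-2,48)),((88,-2,0),(88,-2,48)),((-88,-2,48),(-38,-2,48)),((38,-2,48),(88,-2,48)),((36,-10,50),(36,-10,76)),((-36,-10,50),(-36,-10,76))]
seg2=[((-88,2,48),(-60,2,48)),((-88,-2,0),(88,-2,0)),((-88,2,48),(-88,-2,48))]
print(refine([504.5,371.8,0,p[2]-163-72-3],segs+seg2,im,sig=(1.5,.8)))
E
```

```text
t 15.85 p [504.4 371.1 311.2] F [ 0.4 -0.5 -1.6] gap 19.4 grip 39.8
yaw -0.16 tilt z [-0.0046 -0.0032 -1.    ] j6 -0.95
turn deg [-0.18 -0.26  0.04] then shift cm [-0.01  0.07  2.62] tool y [0.0035 1.     0.    ] tool x [-1.      0.0035  0.    ]
[505.7 371.5 314.2]
(array([ 5.02485982e+02,  3.73258767e+02, -2.32127454e-02,  6.87972499e+01]), np.float64(-4.182342052459717))
```

Emit:
{"op": "servo_tool", "data": {
  "increments": "0 0 .5 0 0 0 1.5; 0 0 .5 0 0 0 1.5; 0 0 .5 0 0 0 1.5; 0 0 .5 0 0 0 1.5; 0 0 .5 0 0 0 1.5; 0 0 0 0 0 0 1.5"
}}

```text
clock: 16.45
position: [504.9, 371.2, 287.0]
tool_rot: [0.002, 1.0, -0.0, -0.001]
contact_force: [-0.1, 0.0, -1.9]
finger_gap: 0.224
grasp_force: 39.8
```

```bash
python3 go.py 504.5 371.8 248.5 -0.2
```

```text
t 16.45 p [504.9 371.2 287. ] F [-0.1  0.  -1.9] gap 19.7 grip 39.8
yaw -0.25 tilt z [-1.3e-03 -9.0e-04 -1.0e+00] j6 -0.95
turn deg [-0.05 -0.07 -0.05] then shift cm [0.04 0.06 3.85] tool y [0.0035 1.     0.    ] tool x [-1.      0.0035  0.    ]
```

Emit:
{"op": "servo_tool", "data": {
  "increments": "0 0 .6 0 0 0 1.5; 0 0 .6 0 0 0 1.5; 0 0 .6 0 0 0 1.5; 0 0 .6 0 0 0 1.5; 0 0 .5 0 0 0 1.5; 0 0 .4 0 0 0 1.5; 0 0 .3 0 0 0 1.5; 0 0 .15 0 0 0 1.5; 0 0 0.05 0 0 0 1.5; 0 0 0 0 0 0 1.5; 0 0 0 0 0 0 1.5"
}}

```text
clock: 17.37
position: [505.2, 371.4, 250.6]
tool_rot: [0.002, 1.0, -0.0, -0.0]
contact_force: [-2.3, -2.0, 3.0]
finger_gap: 0.228
grasp_force: 39.9
```

```bash
python3 go.py 504.5 371.8 248.5 -0.2
```

```text
t 17.37 p [505.2 371.4 250.6] F [-2.3 -2.   3. ] gap 20.0 grip 39.9
yaw -0.25 tilt z [-1.e-04 -1.e-04 -1.e+00] j6 -0.95
turn deg [-0.01 -0.   -0.05] then shift cm [0.07 0.04 0.21] tool y [0.0035 1.     0.    ] tool x [-1.      0.0035  0.    ]
```

Emit:
{"op": "servo_tool", "data": {
  "increments": "0 0 0 0 0 0 3; 0 0 0 0 0 0 4; 0 0 0 0 0 0 4; 0 0 0 0 0 0 4; 0 0 -1 0 0 0 4; 0 0 -3 0 0 0 4; 0 0 -3 0 0 0 4; .1 -2 0 0 0 0 4; .2 -3.1 0 0 0 0 4; 0 0 0 0 0 0 4; 0 0 0 0 0 0 4; 0 0 0 0 0 0 4"
}}

```text
clock: 18.37
position: [502.3, 320.7, 320.8]
tool_rot: [0.003, 1.0, 0.0, 0.0]
contact_force: [0.8, 0.1, 0.3]
finger_gap: 0.456
grasp_force: 0.0
```

```bash
python3 go.py 501.5 320 250 0.2; python3 - <<'E'
from h import *
s=manip.snapshot('scene'); t=manip.snapshot('top')
cv2.imwrite('pics/r.png',np.hstack([cv2.resize(s[70:230,310:450],None,fx=3,fy=3,interpolation=2),cv2.resize(t[170:300,130:250],None,fx=480/130,fy=480/130,interpolation=2)[:, :360]]))
E
```

```text
t 18.37 p [502.3 320.7 320.8] F [0.8 0.1 0.3] gap 40.1 grip 0.0
yaw -0.29 tilt z [ 8.e-04  7.e-04 -1.e+00] j6 -1.02
turn deg [ 0.04  0.05 -0.49] then shift cm [ 0.08 -0.07  7.08] tool y [-0.0035  1.      0.    ] tool x [-1.     -0.0035 -0.    ]
```

View pics/r.png

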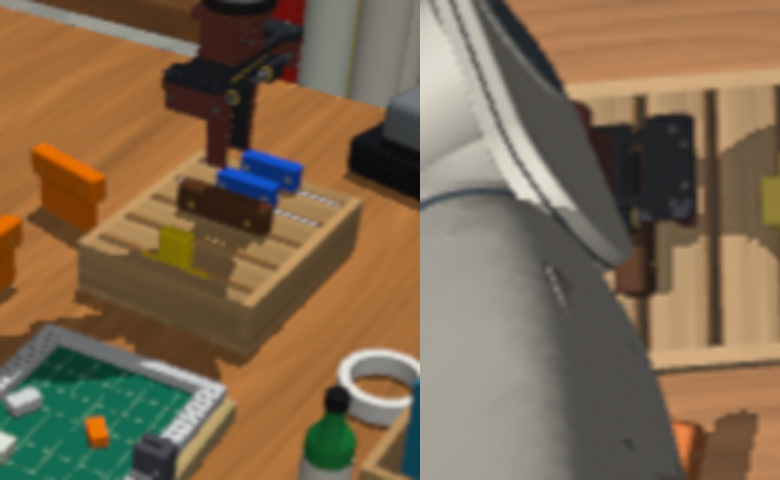

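Both bars are home: blue grips at (270,170) and (248,188) px, down on the block. The dark scraper is at (225,205) px below the gripper.

Emit:
{"op": "servo_tool", "data": {
  "increments": ".05 -.05 2.5 0 0 0 4; 0 0 2.5 0 0 0 4; 0 0 1.5 0 0 0 4; 0 0 .5 0 0 0 4; 0 0 0 0 0 0 3.5; 0 0 0 0 0 0 2.8; 0 0 0 0 0 0 2.4; 0 0 0 0 0 0 2; 0 0 0 0 0 0 2; 0 0 0 0 0 0 2; 0 0 0 0 0 0 2; 0 0 0 0 0 0 2",
  "squeeze": 50
}}

```text
clock: 19.47
position: [501.9, 320.4, 251.2]
tool_rot: [0.002, 1.0, 0.001, 0.001]
contact_force: [-0.5, 1.1, 6.4]
finger_gap: 0.269
grasp_force: 50.0
```

```bash
python3 go.py 501.5 320 250 0
```

```text
t 19.47 p [501.9 320.4 251.2] F [-0.5  1.1  6.4] gap 23.6 grip 50.0
yaw -0.25 tilt z [ 0.0017  0.0012 -1.    ] j6 -1.02
turn deg [ 0.07  0.09 -0.25] then shift cm [ 0.04 -0.04  0.12] tool y [0. 1. 0.] tool x [-1.  0.  0.]
```

Emit:
{"op": "servo_tool", "data": {
  "increments": "0 0 -1 0 0 0 2; 0 0 -2 0 0 0 2; 0 0 -3 0 0 0 2; 0 0 -3 0 0 0 2; 0 0 -3 0 0 0 2; 0 0 0 0 0 0 2; 0 0 0 0 0 0 2"
}}

```text
clock: 20.05
position: [501.6, 320.0, 372.1]
tool_rot: [0.002, 1.0, 0.001, 0.001]
contact_force: [-0.0, -0.9, -1.8]
finger_gap: 0.267
grasp_force: 50.0
```

```bash
python3 go.py; cat > off.py <<'E'
import sys
from h import *
tag=sys.argv[1]; im={}
for c in('scene','top'): im[c]=manip.snapshot(c); cv2.imwrite(f'pics/{tag}_{c}.png',im[c])
b=np.load('p.npz')['b']
if tag=='u':
    brd=rect(-80,80,-115,172,24)[0:1]+rect(-80,80,-115,172,36)[1:]+rect(-100,100,-115,172,36)[1::2]
    b,f=refine(b,brd,im,sig=(1.5,.8)); print('board',b.round(4),f)
    for c in im: print(c,refine(b,brd,im,(c,),(1,))[0].round(4))
    np.savez('p.npz',b=b,t=np.load('p.npz')['t'])
# offcuts: non-green blobs on mat in top view
I=im['top']; P=proj('top',place(b,[(-79,-114,24),(79,-114,24),(79,171,24),(-79,171,24)]))
m=np.zeros(I.shape[:2],np.uint8); cv2.fillPoly(m,[P.round().astype(int)],255)
h=cv2.cvtColor(I,cv2.COLOR_BGR2HSV).astype(int)
k=((((h[...,0]<60)|(h[...,1]<60))&(h[...,2]>90)))&(m>0)
n,_,st,ce=cv2.connectedComponentsWithStats(k.astype(np.uint8))
R=np.array([[np.cos(b[2]),np.sin(b[2])],[-np.sin(b[2]),np.cos(b[2])]])
for i in range(1,n):
    if st[i,4]>=12: w=back('top',ce[i],30); print('blob',ce[i].round(1),st[i,4],'board xy',(R@(w[:2]-b[:2])).round(0))
s=im['scene'];t=im['top']
cv2.imwrite(f'pics/{tag}.png',np.hstack([cv2.resize(s[170:330,225:395],(425,400),interpolation=2),cv2.resize(t[140:270,255:445],None,fx=375/190,fy=400/130,interpolation=2)]))
E
python3 off.py u
```

```text
t 20.05 p [501.6 320.  372.1] F [-0.  -0.9 -1.8] gap 23.5 grip 50.0
yaw -0.26 tilt z [ 0.0029  0.0017 -1.    ] j6 -1.02
board [ 5.496806e+02 -9.337970e+01  6.580000e-02] -5.477222442626953
scene [ 5.514802e+02 -9.394900e+01  6.850000e-02]
top [ 5.490806e+02 -9.338920e+01  6.630000e-02]
blob [314.4 197.6] 86 board xy [25. 71.]
blob [340.6 216.1] 74 board xy [-38.   7.]
blob [318.1 226.5] 94 board xy [-58.  73.]
blob [367.8 227.5] 31 board xy [-80. -63.]
blob [339.8 231.6] 30 board xy [-80.  15.]
blob [307.1 236.5] 58 board xy [-81. 106.]
```

View pics/u.png

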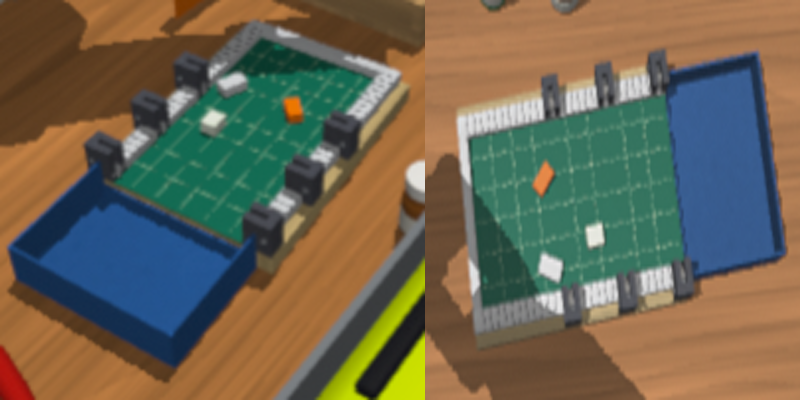

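Exactly three offcuts lie on the clear mat: orange at (543,178) px in the crop, white at (595,235) and a light one at (551,267). I'll sweep the +x lane first, then the -x lane.

```bash
cat > bd.py <<'E'
# bd.py bx by edge_above_mat : TCP target for scraper at board coords, then go.py output
import sys,subprocess,numpy as np
b=np.array([550,-93.5,.067]); x,y,z=map(float,sys.argv[1:4]); c,s=np.cos(b[2]),np.sin(b[2])
x+=1
subprocess.run(['python3','go.py',str(b[0]+c*x-s*y),str(b[1]+s*x+c*y),str(24+z+237.2),'3.84'])
E
python3 bd.py 27 115 80
```

```text
t 20.15 p [500.8 319.6 369.2] F [ 0.2  0.2 -2.4] gap 23.6 grip 50.0
yaw -0.25 tilt z [-0.0017 -0.0011 -1.    ] j6 -1.02
turn deg [-0.06 -0.1  -4.09] then shift cm [ -4.94 -30.04   2.8 ] tool y [-0.067   0.9978  0.    ] tool x [-0.9978 -0.067  -0.    ]
```

Emit:
{"op": "servo_tool", "data": {
  "increments": "0 0 0 0 0 -4.09 2; -.49 -3 0 0 0 0 2; -.49 -3 0 0 0 0 2; -.49 -3 0 0 0 0 2; -.49 -3 0 0 0 0 2; -.49 -3 0 0 0 0 2; -.49 -3 0 0 0 0 2; -.49 -3 0 0 0 0 2; -.49 -3 0 0 0 0 2; -.49 -3 0 0 0 0 2; -.49 -3 0 0 0 0 2; 0 0 2 0 0 0 2; 0 0 0.8 0 0 0 2; 0 0 2 0 0 0 2; 0 0 2 0 0 0 2; 0 0 2 0 0 0 2; 0 0 0 0 0 0 2; 0 0 0 0 0 0 2; 0 0 0 0 0 0 2"
}}

```text
clock: 21.73
position: [570.4, 24.5, 282.2]
tool_rot: [-0.034, 0.999, 0.0, -0.0]
contact_force: [-0.4, 0.1, -1.6]
finger_gap: 0.269
grasp_force: 50.0
```

```bash
python3 bd.py 27 115 1.5; python3 off.py v|grep blob
```

```text
t 21.73 p [570.4  24.5 282.2] F [-0.4  0.1 -1.6] gap 23.7 grip 50.0
yaw 3.88 tilt z [-0.001  0.    -1.   ] j6 -1.62
turn deg [ 0.   -0.05  0.04] then shift cm [ 0.02 -0.14  1.95] tool y [-0.067   0.9978  0.    ] tool x [-0.9978 -0.067  -0.    ]
blob [303.2 209.5] 2632 board xy [ -4. 106.]
blob [340.7 215.9] 67 board xy [-37.   6.]
blob [338.2 230.8] 27 board xy [-77.  20.]
```

View pics/v.png

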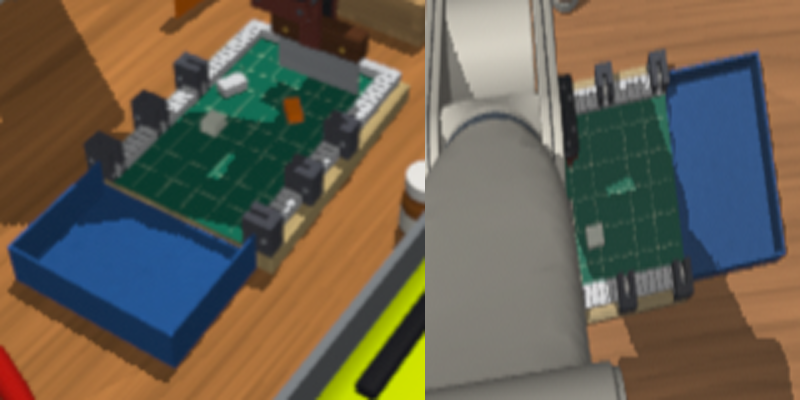

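The blade (crop (320,65) px) hangs behind the orange offcut, between the fences, and nothing has been displaced. I'll lower it and sweep.

Emit:
{"op": "servo_tool", "data": {
  "increments": "0 0 1 0 0 0 2; 0 0 .6 0 0 0 2; 0 0 .3 0 0 0 2; 0 0 0 0 0 0 2; 0 0 0 0 0 0 2"
}}

```text
clock: 22.25
position: [569.4, 23.9, 264.4]
tool_rot: [-0.033, 0.999, -0.0, -0.001]
contact_force: [-10.6, -0.5, 18.0]
finger_gap: 0.269
grasp_force: 50.0
```

```bash
python3 bd.py 27 -135 1.5
```

```text
t 22.25 p [569.4  23.9 264.4] F [-10.6  -0.5  18. ] gap 23.6 grip 50.0
yaw 3.84 tilt z [-2.5e-03 -2.0e-04 -1.0e+00] j6 -1.62
turn deg [ 0.   -0.14 -0.  ] then shift cm [ -0.08 -25.08   0.17] tool y [-0.067   0.9978  0.    ] tool x [-0.9978 -0.067  -0.    ]
```

Emit:
{"op": "servo_tool", "data": {
  "increments": "0 0 -.2 0 0 0 2; .3 0 0 0 0 0 2; 0 0 0 0 0 0 2; 0 0 0 0 0 0 2"
}}

```text
clock: 22.58
position: [567.5, 23.7, 265.3]
tool_rot: [-0.033, 0.999, -0.0, 0.0]
contact_force: [-1.1, -1.0, 1.8]
finger_gap: 0.274
grasp_force: 50.0
```

```bash
python3 bd.py 24 -135 1.5
```

```text
t 22.58 p [567.5  23.7 265.3] F [-1.1 -1.   1.8] gap 24.1 grip 50.0
yaw 3.83 tilt z [ 8.e-04  0.e+00 -1.e+00] j6 -1.62
turn deg [-0.    0.05 -0.01] then shift cm [  0.04 -25.08   0.26] tool y [-0.067   0.9978  0.    ] tool x [-0.9978 -0.067  -0.    ]
```

Emit:
{"op": "servo_tool", "data": {
  "increments": "0 -.6 -.05 0 0 0 2; 0 -1 0 0 0 0 2; 0 -1.2 0 0 0 0 2; 0 -1.2 0 0 0 0 2; 0 -1.2 0 0 0 0 2; 0 -1.2 0 0 0 0 2; 0 -1.2 0 0 0 0 2; 0 -1.2 0 0 0 0 2; 0 -1.2 0 0 0 0 2; 0 -1.2 0 0 0 0 2"
}}

```text
clock: 23.42
position: [574.6, -89.4, 265.4]
tool_rot: [-0.033, 0.999, 0.0, -0.001]
contact_force: [-1.9, 0.9, -2.6]
finger_gap: 0.268
grasp_force: 49.9
```

```bash
python3 bd.py 24 -135 1.5
```

```text
t 23.42 p [574.6 -89.4 265.4] F [-1.9  0.9 -2.6] gap 23.6 grip 49.9
yaw 3.82 tilt z [-1.2e-03  1.0e-04 -1.0e+00] j6 -1.81
turn deg [ 0.01 -0.07 -0.02] then shift cm [ -0.02 -13.74   0.27] tool y [-0.067   0.9978  0.    ] tool x [-0.9978 -0.067  -0.    ]
```

Emit:
{"op": "servo_tool", "data": {
  "increments": "0 -1.2 0 0 0 0 2; 0 -1.2 0 0 0 0 2; 0 -1.2 0 0 0 0 2; 0 -1.2 0 0 0 0 2; 0 -1.2 0 0 0 0 2; 0 -1.2 0 0 0 0 2; 0 -1.2 0 0 0 0 2; 0 -1.2 0 0 0 0 2; 0 -1.2 0 0 0 0 2; 0 -1.2 0 0 0 0 2; 0 -1.2 0 0 0 0 2; 0 -.5 0 0 0 0 2; 0 0 0 0 0 0 2; 0 0 -2 0 0 0 2; 0 0 -3 0 0 0 2; 0 0 -3 0 0 0 2; 0 0 0 0 0 0 2; 0 0 0 0 0 0 2"
}}

```text
clock: 24.92
position: [584.8, -225.2, 347.8]
tool_rot: [-0.033, 0.999, -0.001, 0.002]
contact_force: [0.2, 0.9, -3.0]
finger_gap: 0.27
grasp_force: 49.9
```

```bash
python3 bd.py -27 115 80; python3 off.py w|grep blob
```

```text
t 24.92 p [ 584.8 -225.2  347.8] F [ 0.2  0.9 -3. ] gap 23.8 grip 49.9
yaw 3.82 tilt z [ 0.0048 -0.0022 -1.    ] j6 -2.02
turn deg [-0.14  0.27 -0.01] then shift cm [ 5.19 24.87  0.66] tool y [-0.067   0.9978  0.    ] tool x [-0.9978 -0.067  -0.    ]
blob [373.2 209.3] 776 board xy [-32. -86.]
blob [318.1 226.5] 94 board xy [-58.  73.]
blob [342.  231.3] 24 board xy [-80.   9.]
blob [307.5 236.4] 41 board xy [-81. 105.]
```

View pics/w.png

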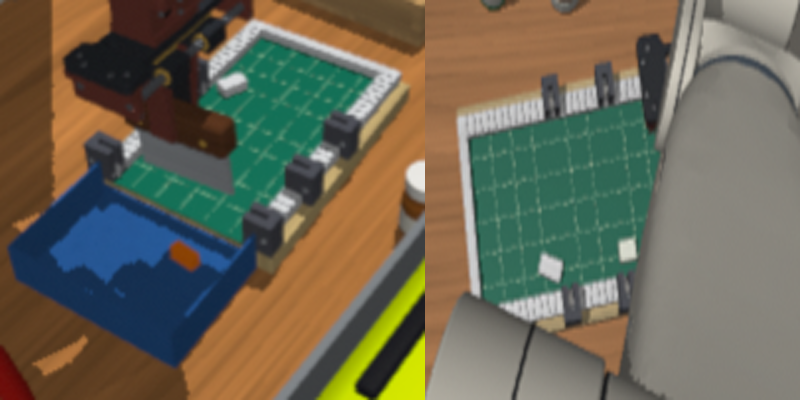

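The orange offcut is in the tray at (185,255) px. The light one stays at (551,267), and the white one is now at (627,250), in the -x lane. Second lane next.

Emit:
{"op": "servo_tool", "data": {
  "increments": ".54 2.5 0 0 0 0 2; .54 2.5 0 0 0 0 2; .54 2.5 0 0 0 0 2; .54 2.5 0 0 0 0 2; .54 2.5 0 0 0 0 2; .54 2.5 0 0 0 0 2; .54 2.5 0 0 0 0 2; .54 2.5 0 0 0 0 2; .54 2.5 0 0 0 0 2; .54 2.5 0 0 0 0 2; 0 0 2.5 0 0 0 2; 0 0 2.5 0 0 0 2; 0 0 1.5 0 0 0 2; 0 0 0 0 0 0 2; 0 0 0 0 0 0 2; 0 0 0 0 0 0 2"
}}

```text
clock: 26.35
position: [513.6, 21.0, 280.7]
tool_rot: [-0.033, 0.999, -0.0, -0.0]
contact_force: [0.7, -0.5, -1.9]
finger_gap: 0.271
grasp_force: 49.9
```

```bash
python3 bd.py -29 115 4; python3 off.py x|grep blob
```

```text
t 26.35 p [513.6  21.  280.7] F [ 0.7 -0.5 -1.9] gap 23.9 grip 49.9
yaw 3.83 tilt z [-4.e-04 -0.e+00 -1.e+00] j6 -1.62
turn deg [-0.   -0.03 -0.01] then shift cm [-0.06 -0.17  1.55] tool y [-0.067   0.9978  0.    ] tool x [-0.9978 -0.067  -0.    ]
blob [303.6 208.9] 2605 board xy [ -3. 105.]
blob [357.3 220.7] 70 board xy [-57. -37.]
blob [369.  227.4] 21 board xy [-81. -66.]
```

View pics/x.png

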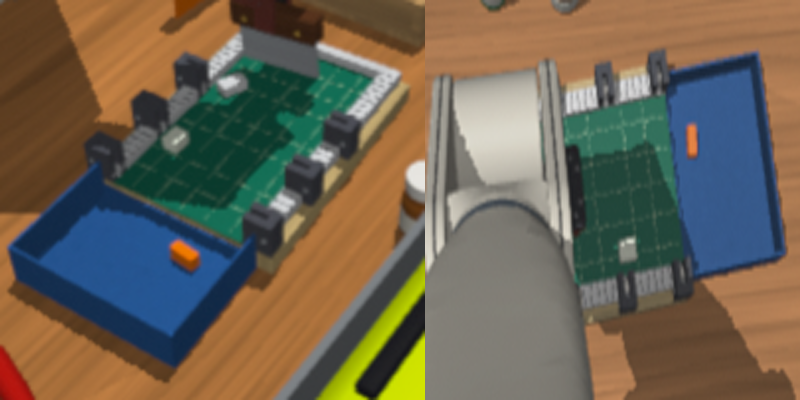

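The blade hangs behind the light offcut (crop (232,85) px). I'll lower it.

Emit:
{"op": "servo_tool", "data": {
  "increments": "-.05 0 .8 0 0 0 2; 0 0 .5 0 0 0 2; 0 0 .2 0 0 0 2; 0 0 0 0 0 0 2; 0 0 0 0 0 0 2"
}}

```text
clock: 26.87
position: [514.2, 21.2, 265.9]
tool_rot: [-0.033, 0.999, -0.0, 0.0]
contact_force: [0.7, 0.4, 1.8]
finger_gap: 0.267
grasp_force: 50.0
```

```bash
python3 bd.py -29 -135 4
```

```text
t 26.87 p [514.2  21.2 265.9] F [0.7 0.4 1.8] gap 23.5 grip 50.0
yaw 3.84 tilt z [ 5.e-04 -0.e+00 -1.e+00] j6 -1.62
turn deg [-0.    0.03 -0.  ] then shift cm [ -0.   -25.18   0.07] tool y [-0.067   0.9978  0.    ] tool x [-0.9978 -0.067  -0.    ]
```

Emit:
{"op": "servo_tool", "data": {
  "increments": "0 -.6 -.05 0 0 0 2; 0 -1 0 0 0 0 2; 0 -1.2 0 0 0 0 2; 0 -1.2 0 0 0 0 2; 0 -1.2 0 0 0 0 2; 0 -1.2 0 0 0 0 2; 0 -1.2 0 0 0 0 2; 0 -1.2 0 0 0 0 2; 0 -1.2 0 0 0 0 2; 0 -1.2 0 0 0 0 2; 0 -1.2 0 0 0 0 2"
}}

```text
clock: 27.78
position: [522.3, -103.8, 266.1]
tool_rot: [-0.033, 0.999, 0.0, -0.0]
contact_force: [0.4, 0.5, -1.4]
finger_gap: 0.27
grasp_force: 50.0
```

```bash
python3 bd.py -29 -135 4
```

```text
t 27.78 p [ 522.3 -103.8  266.1] F [ 0.4  0.5 -1.4] gap 23.8 grip 50.0
yaw 3.83 tilt z [-1.e-04  0.e+00 -1.e+00] j6 -1.86
turn deg [ 0.   -0.01 -0.01] then shift cm [ -0.04 -12.65   0.09] tool y [-0.067   0.9978  0.    ] tool x [-0.9978 -0.067  -0.    ]
```

Emit:
{"op": "servo_tool", "data": {
  "increments": "0 -1.2 0 0 0 0 2; 0 -1.2 0 0 0 0 2; 0 -1.2 0 0 0 0 2; 0 -1.2 0 0 0 0 2; 0 -1.2 0 0 0 0 2; 0 -1.2 0 0 0 0 2; 0 -1.2 0 0 0 0 2; 0 -1.2 0 0 0 0 2; 0 -1.2 0 0 0 0 2; 0 -1.2 0 0 0 0 2; 0 -.7 0 0 0 0 2; 0 0 0 0 0 0 2; 0 0 -2 0 0 0 2; 0 0 -3 0 0 0 2; 0 0 -3 0 0 0 2; 0 0 -2.5 0 0 0 2; 0 0 0 0 0 0 2; 0 0 0 0 0 0 2"
}}

```text
clock: 29.28
position: [531.0, -229.0, 372.3]
tool_rot: [-0.034, 0.999, -0.001, 0.001]
contact_force: [0.3, -0.3, -2.7]
finger_gap: 0.269
grasp_force: 50.0
```

```bash
python3 go.py 502 319.7 372 -0.25
```

```text
t 29.28 p [ 531.  -229.   372.3] F [ 0.3 -0.3 -2.7] gap 23.7 grip 50.0
yaw 3.86 tilt z [ 0.0026 -0.0011 -1.    ] j6 -2.07
turn deg [-0.07  0.15  4.11] then shift cm [3.140e+00 5.486e+01 3.000e-02] tool y [0.0044 1.     0.    ] tool x [-1.      0.0044  0.    ]
```

Emit:
{"op": "servo_tool", "data": {
  "increments": "0 0 0 0 0 4.1 2; .19 3.22 0 0 0 0 2; .19 3.22 0 0 0 0 2; .19 3.22 0 0 0 0 2; .19 3.22 0 0 0 0 2; .19 3.22 0 0 0 0 2; .19 3.22 0 0 0 0 2; .19 3.22 0 0 0 0 2; .19 3.22 0 0 0 0 2; .19 3.22 0 0 0 0 2; .19 3.22 0 0 0 0 2; .19 3.22 0 0 0 0 2; .19 3.22 0 0 0 0 2; .19 3.22 0 0 0 0 2; .19 3.22 0 0 0 0 2; .19 3.22 0 0 0 0 2; .19 3.22 0 0 0 0 2; .1 3.22 0 0 0 0 2; 0 0 0 0 0 0 2; 0 0 0 0 0 0 2"
}}

```text
clock: 30.95
position: [500.9, 319.5, 368.9]
tool_rot: [0.001, 1.0, -0.001, -0.001]
contact_force: [-0.9, -0.7, -3.1]
finger_gap: 0.269
grasp_force: 50.0
```

```bash
python3 go.py 502 319.7 285 -0.25; python3 off.py y; python3 - <<'E'
from h import *
s=cv2.imread('pics/y_scene.png'); t=cv2.imread('pics/y_top.png')
a=cv2.imread('pics/y.png'); b=cv2.resize(s[70:170,310:450],(280,200),interpolation=2)
a[:200,:0]=0; cv2.imwrite('pics/y2.png',np.vstack([a,np.hstack([b,np.zeros((200,520,3),np.uint8)])]))
E
```

```text
t 30.95 p [500.9 319.5 368.9] F [-0.9 -0.7 -3.1] gap 23.6 grip 50.0
yaw -0.09 tilt z [-0.003  -0.0019 -1.    ] j6 -1.02
turn deg [-0.11 -0.17  0.16] then shift cm [-0.11  0.02  8.39] tool y [0.0044 1.     0.    ] tool x [-1.      0.0044  0.    ]
blob [367.8 227.5] 31 board xy [-80. -63.]
blob [339.8 231.6] 30 board xy [-80.  15.]
blob [307.  236.5] 57 board xy [-81. 107.]
```

View pics/y2.png

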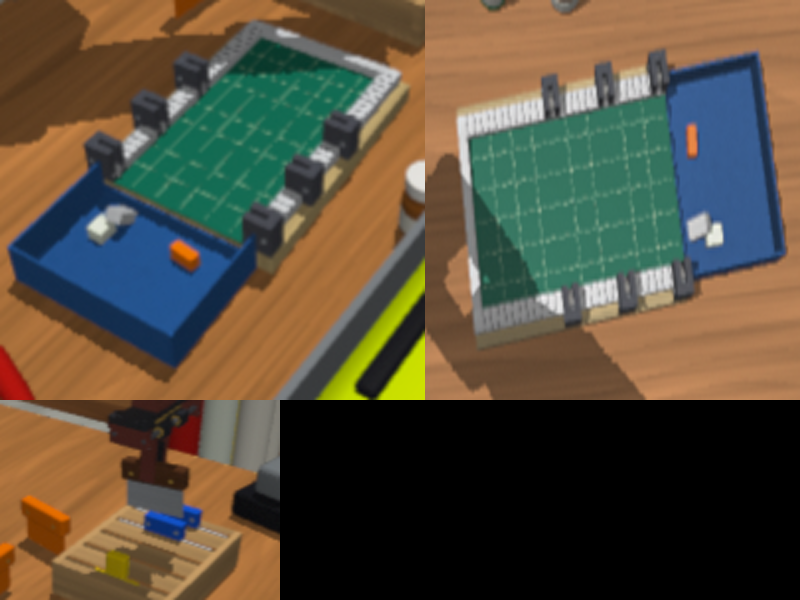

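All offcuts are off the mat: orange at (692,140) px, light at (698,228) and white at (714,236), all in the tray. Now I'll insert the scraper into slot 2.

Emit:
{"op": "servo_tool", "data": {
  "increments": "-.1 0 2 0 0 .1 2; 0 0 2 0 0 0 2; 0 0 1 0 0 0 2; 0 0 .7 0 0 0 2; 0 0 .7 0 0 0 2; 0 0 .6 0 0 0 2; 0 0 .5 0 0 0 2; 0 0 .5 0 0 0 2; 0 0 0 0 0 0 2; 0 0 0 0 0 0 2"
}}

```text
clock: 31.88
position: [502.9, 318.5, 291.2]
tool_rot: [0.003, 1.0, 0.0, 0.0]
contact_force: [0.3, 0.9, -2.3]
finger_gap: 0.271
grasp_force: 50.0
```

```bash
python3 go.py 502 319.7 251.2 -0.25; python3 - <<'E'
from h import *
b=np.array([550,-93.5,.067])
for n,uv in(('orange',(390.3,185.5)),('light',(393.3,214.1)),('white',(401.5,216.7))):
  for z in(9,20):
    w=back('top',uv,z)[:2]-b[:2]; c,s=np.cos(b[2]),np.sin(b[2]); print(n,z,'tray xy',round(c*w[0]+s*w[1]),round(-s*w[0]+c*w[1]+183))
E
```

```text
t 31.88 p [502.9 318.5 291.2] F [ 0.3  0.9 -2.3] gap 23.9 grip 50.0
yaw -0.35 tilt z [ 1.e-04  1.e-04 -1.e+00] j6 -1.02
turn deg [ 0.01  0.   -0.1 ] then shift cm [0.09 0.12 4.  ] tool y [0.0044 1.     0.    ] tool x [-1.      0.0044  0.    ]
orange 9 tray xy 32 34
orange 20 tray xy 30 36
light 9 tray xy -51 40
light 20 tray xy -52 42
white 9 tray xy -61 19
white 20 tray xy -63 21
```

Everything lies inside the tray. The scraper edge is about 8 mm below the mouth with no force; I'll correct y slightly and go on.

Emit:
{"op": "servo_tool", "data": {
  "increments": "0 .1 .5 0 0 0 2; 0 0 .6 0 0 0 2; 0 0 .6 0 0 0 2; 0 0 .6 0 0 0 2; 0 0 .6 0 0 0 2; 0 0 .5 0 0 0 2; 0 0 .3 0 0 0 2; 0 0 .15 0 0 0 2; 0 0 0 0 0 0 2; 0 0 0 0 0 0 2"
}}

```text
clock: 32.72
position: [503.9, 319.2, 253.7]
tool_rot: [0.003, 1.0, 0.0, 0.001]
contact_force: [2.1, -2.5, 6.1]
finger_gap: 0.274
grasp_force: 50.0
```

```bash
python3 go.py 502 319.7 251.2 -0.25
```

```text
t 32.72 p [503.9 319.2 253.7] F [ 2.1 -2.5  6.1] gap 24.1 grip 50.0
yaw -0.34 tilt z [ 2.4e-03  4.0e-04 -1.0e+00] j6 -1.02
turn deg [ 0.02  0.14 -0.09] then shift cm [0.19 0.05 0.25] tool y [0.0044 1.     0.    ] tool x [-1.      0.0044  0.    ]
```

Contact at 253.7 agrees with the grip offset seen on the mat (264 − 24 = 240, so 254 when seated). I'll release and retreat.

Emit:
{"op": "servo_tool", "data": {
  "increments": "0 0 .1 0 0 0 2; 0 0 0 0 0 0 2; 0 0 0 0 0 0 3; 0 0 0 0 0 0 4; 0 0 0 0 0 0 4; 0 0 0 0 0 0 4; 0 0 -1 0 0 0 4; 0 0 -3 0 0 0 4; 0 0 -3 0 0 0 4; 0 0 -3 0 0 0 4; 0 -3.3 0 0 0 0 4; 0 -3.3 0 0 0 0 4; 0 -3.3 0 0 0 0 4; 0 -3.3 0 0 0 0 4; 0 -3.3 0 0 0 0 4; 0 -3.3 0 0 0 0 4; 0 -3.3 0 0 0 0 4; 0 -3.3 0 0 0 0 4; 0 -3.3 0 0 0 0 4; 0 0 0 0 0 0 4"
}}

```text
clock: 34.38
position: [500.8, 18.3, 352.3]
tool_rot: [0.005, 1.0, -0.001, 0.0]
contact_force: [0.1, -0.1, -0.2]
finger_gap: 0.454
grasp_force: 0.0
```

```bash
python3 go.py; python3 - <<'E'
from h import *
im={c:manip.snapshot(c) for c in('scene','top')}
t=np.load('p.npz')['t']; h=rect(-56,56,-12,12,96); g=rect(-36,36,-10,10,92)
for n,y,s in(('scraper',0,h),('bar1',52,g),('bar2',104,g)):
    p=place(t,[(0,y,0)])[0]; q,f=refine(np.r_[p[:2],t[2],-3],s,im,sig=(1.5,.8)); print(n,(q-np.r_[p[:2],t[2],0]).round(3),f)
print([(round(d['score'],2),np.round(d['extent'])) for d in manip.recognise('scraper','top')])
for q in('glue','pill_jar','driver','spreader'): print(q,[(round(d['score'],2),np.round(d['extent'])) for d in manip.recognise(q,'top')][:1])
E
```

```text
t 34.38 p [500.8  18.3 352.3] F [ 0.1 -0.1 -0.2] gap 39.9 grip 0.0
yaw -0.56 tilt z [ 4.0e-04 -1.1e-03 -1.0e+00] j6 -1.55
scraper [ 2.964  1.251  0.027 -7.608] -5.113176345825195
bar1 [-9.420e-01  2.650e-01 -1.000e-03 -4.462e+00] -7.263218402862549
bar2 [ 0.704  0.553  0.009 -4.435] -8.245153427124023
[(0.71, array([186., 227.,  13.,  44.])), (0.7, array([197., 307.,  19.,  47.])), (0.52, array([192., 230., 107.,  86.]))]
glue [(0.88, array([286., 130.,  17.,  23.]))]
pill_jar [(0.85, array([326., 134.,  17.,  23.]))]
driver [(0.75, array([406., 194.,  61.,  76.]))]
spreader [(0.56, array([377., 200., 124.,  87.]))]
```

```bash
python3 -c "
from plant import manip
print(manip.close_job())"
```

```text
the job is handed in; nothing more can be done
None
```

I handed the job in at about 35 s on the robot's clock: both bars are parked in slots 4 and 3, all three offcuts are in the blue tray, and the scraper is back in slot 2. The hand-in returned no verdict; I saw the bars and offcuts in place in the pictures, while the scraper's final seating rests on contact force and a numeric image fit.

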